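# Seat a plaster mould in its bench holder and lay its cover on top

### The job

Take the white plaster mould from the sloping drying rack and seat it leaf side up in the pocket of the blue holder, flat and fully home. Then lay the wooden cover with the red handle flat on top of the mould, handle up, square with it and edges in line; set both down gently, for plaster chips, and leave the jar, the terracotta pot and the brush where they are.

Things in the scene. Friction and masses are not known exactly. Their poses are not given: they have to be found in the camera images.
- mould: loose white plaster block with a leaf relief drawn on its top face, 84 (x) by 56 (y) by 34 (z) mm, about 0.2 kg; origin at the centre of its underside, z out of the leaf face. It starts lying on the rack's slope, leaf side out, so its z leans 25 degrees from vertical towards the rack's front, its long side running up the slope. Grip it across the 56 mm side; at least 25 mm is free either side.
- cover: loose wooden cover: a flat pale board 84 (x) by 56 (y) by 12 (z) mm with a red handle bar on its middle, 60 (x) by 20 (y) mm and 26 mm high (top of the bar 38 mm above the underside), about 0.09 kg; origin at the centre of its underside, z out of the handle side. It starts on the rack's slope in the same way as the mould, in the bay beside it. Grip the bar across its 20 mm.
- rack: fixed wooden drying rack, 150 (x) by 280 (y) mm, about 77 mm high at its back; origin at the centre of its underside. Its front (-x) is low; its board rises towards its own +x at 25 degrees, with a 12 mm high stop strip along the low edge against which the parts rest and an 8 mm high divider between the two bays. The bay centres are 66 mm either side of the middle, in y.
- holder: fixed blue plastic holder plate, 150 (x) by 120 (y) by 26 (z) mm, lying level on the bench; origin at the centre of its underside. In its middle is a rectangular pocket, 88 (x) by 60 (y) mm with a small chamfer at the mouth, 12 mm deep. The mould stands 22 mm proud of the plate when home. It may go in either way round.
- pocket (a point): centre of the pocket's floor, 14 mm above the bench; axes as the holder's (x along the pocket's long side, z up)
- jar: loose green glass jar with a cap, 60 mm across, 85 mm tall, bystander; origin at the centre of its underside
- pot: loose terracotta beaker, 90 mm across, 100 mm tall, bystander; origin at the centre of its underside
- brush: loose wooden-handled brush about 200 mm long lying across the bench in front of the robot, bystander; origin at the middle of its underside, handle along its -x
Mind the look-alikes: they are no part of the job. What is meant by the holder is not yellow, and is the larger of those in its own colour.

How it is judged:
By the outcome, as a careful person would: the job done as asked, in the order asked, and still so for the second after the job is handed in, with the robot touching nothing.
It also fails if it takes over 72 s, if anything falls off the work surface, if the arm or the gripper's body presses on something with over 40 N, if the wrist force passes 120 N, or if a joint passes its speed limit or range.

### The arm

A 6-joint arm with a two-finger parallel gripper is mounted at the origin on the work surface. World frame = base frame: x ahead of the robot, y to its left, z up, the work surface at z = 0. Lengths are in m, angles in rad, forces in N, time in s.
With the tool pointing down it reaches from about 0.375 to 0.975 m from the base axis. Payload 3.8 kg.
Tool frame: the origin (TCP) lies at the very end of the fingers, on their centre line; the grasp point (between the pads) lies 19 mm behind it; z points along the fingers, y is the line along which they close (so a half turn about z gives the same grasp; the last joint's range is limited). The gripper opens to 85 mm and grips with 20 to 120 N. Pads are 22 mm wide; open, the fingers measure 114 mm over their backs; the gripper's body (76 mm by 85 mm) begins 54 mm behind the grasp point. The pads swing forward as they close: fully open they stand 13 mm farther back than shut.
Start: joints at [1.284, 0.264, 1.604, -0, 1.274, -0.037], TCP at [0.167, 0.654, 0.206] pointing down, gripper open.
Joint ranges: [-2.63, 2.63], [-0.94, 2.18], [0.31, 2.57], [-1.31, 4.45], [0, 2.66], [-2.55, 2.55]. Speed limits (rad/s): [2.57, 2.57, 3.14, 3.14, 3.14, 3.14].

### API

Orientations are given as a rotation vector (axis times angle).
In Python, from workcell import bot, vision gives the robot as it stands. The module is installed in compiled form; this text tells all that it offers.
- The arm moves only by the tool play_rows, never from a script. Its argument "moves" is a list that holds one entry, the list of rows, each a list of 7 numbers: the turn, a rotation vector about the tool's x, y, z as a fraction of full scale, then the shift along the tool's x, y, z as a fraction of full scale, then the finger opening in mm, from 0 to 85.4. In form: [[[ax, ay, az, x, y, z, jaw], ...]]. A call has 1 to 5 rows; each row shifts and turns the commanded pose from where the row before left it, along the tool's axes as they then stand; what a row does not reach is not made up. Full scale, the value 1, is 0.1 m for a shift and 0.5 rad for a turn. A row lasts 1/12 s, in which the tool goes at most 41.7 mm and 7.16 degrees, less where a joint would pass 70% of its speed; a pose out of reach is approached as far as the arm can. A call with a number of a shift or a turn outside -1 to 1 is refused whole. A call with a gripper value outside its range is refused whole. The fingers move at their own pace and stop on an object; "newtons" is the grip in N (left out, the last holds). Time passes only in rows, so rows that do not move let the fingers close. It gives the time, the measured TCP pose, the force, the opening and the grip force at its end, in the units of the state.
- bot.read_state(): the state, without advancing time (a new reading comes with each control period).
- vision.read_camera(name): name is "scene" or "side" or "wrist"; returns a dict with "image" (384x512x3 uint8, red, green, blue), "depth" (384x512 float32, m along the optical axis (not along the pixel's ray), 0 where there is no reading), "K" (3x3 intrinsics, pixels), "R" (3x3) and "t" (3): a world point X has camera coordinates R X + t. Camera axes: x right, y down, z forward; pixel columns grow to the right and rows downward; lengths in m; the calibration is good to about 2 mm. A picture is of the moment at which its call begins.
- bot.finish_job(): hands the job in; it is judged then, once.
The state is a dict: "time": time; "q": joint angles; "joint_vel": joint speeds; "joint_torque": joint torques, N m; "tool_pos": TCP position; "tcp_rot": TCP orientation; "wrist_force": force on the tool from outside, world axes, zero at the start; "torque": the same for the moment, N m; "width": opening from 0.0 (shut) to 1.0 (fully open); "grip_force": force on a finger pad.
Only numpy, scipy, OpenCV 4.12 (cv2) and the standard library are available. Lean on these libraries where they do the work, as an engineer would, in place of code of your own. Each camera call takes 0.05 s, during which the arm holds its last target. There are 200 camera calls.

## Working session

There is one attempt and no reset: what is moved stays moved. The work goes in short steps, Python scripts to look and compute and a tool call to move; the robot and the scene stay as the last step left them, time stands still between calls to the robot, and variables do not carry over. Pictures are saved under pics/ and viewed, at most 13 in all, crops included, and the job is handed in when it is done.

Besides the shell and the picture viewer there is one more tool, called after "Call:" as name(argument=value, ...), one argument or row to a line, values as JSON. play_rows: Moves the arm, as the interface text tells. Its arguments: {"type":"object","properties":{"moves":{"type":"array","items":{"type":"array","items":{"type":"array","items":{"type":"number"}}}},"newtons":{"type":"number"}},"required":["moves"]}

```bash
mkdir -p pics; python3 - <<'E'
from workcell import bot, vision
import cv2,pickle,numpy as np
print(bot.read_state())
d={n:vision.read_camera(n) for n in("scene","side","wrist")}
pickle.dump(d,open('d0.pkl','wb'))
for n in d:
    print(n,d[n]['K'].tolist(),d[n]['R'].round(3).tolist(),d[n]['t'].round(3).tolist())
im=np.vstack([d['scene']['image'],d['side']['image']])
cv2.imwrite('pics/scene.png',cv2.resize(d['scene']['image'][:,:,::-1],(800,600)))
cv2.imwrite('pics/side.png',cv2.resize(d['side']['image'][:,:,::-1],(800,600)))
E
```

```text
{'time': 0.0, 'q': array([ 1.28410488e+00,  2.64738272e-01,  1.60537701e+00,  5.82324858e-06,
        1.27369070e+00, -3.68939339e-02]), 'joint_vel': array([ 0.00064746, -0.00196344, -0.00119562, -0.00300889,  0.0005539 ,
       -0.00161763]), 'joint_torque': array([ 8.60085584e-04, -5.15099680e+01, -3.67313576e+01, -2.29100197e-04,
        1.27693152e-02, -2.08193177e-05]), 'tool_pos': array([0.16663923, 0.65329833, 0.20507048]), 'tcp_rot': array([-0.39131897, -3.11675914,  0.00342948]), 'wrist_force': array([ 0.59858398,  0.43203238, -0.59488584]), 'torque': array([ 0.02979402, -0.01662807, -0.00846984]), 'grip_force': 0.0, 'width': 0.9976747150615183}
scene [[407.23012519576696, 0.0, 263.38423451796933], [0.0, 407.23012519576696, 186.65199136860844], [0.0, 0.0, 1.0]] [[-0.438, 0.899, -0.009], [0.721, 0.345, -0.601], [-0.537, -0.269, -0.8]] [0.255, -0.393, 1.287]
side [[476.58483754670766, 0.0, 258.27563960595614], [0.0, 476.58483754670766, 194.02556894480122], [0.0, 0.0, 1.0]] [[0.714, -0.7, 0.012], [-0.456, -0.477, -0.751], [0.532, 0.531, -0.66]] [-0.411, 0.35, 0.966]
wrist [[273.7145571000034, 0.0, 253.86050519676255], [0.0, 273.7145571000034, 193.56026131959064], [0.0, 0.0, 1.0]] [[0.247, 0.969, -0.004], [0.923, -0.235, 0.304], [0.293, -0.078, -0.953]] [-0.672, -0.038, 0.38]
```

View pics/scene.png

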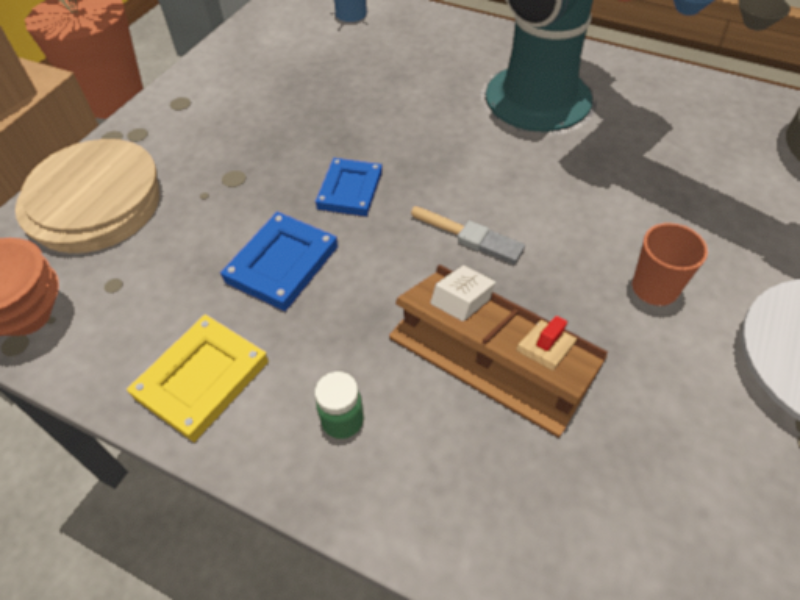

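View pics/side.png

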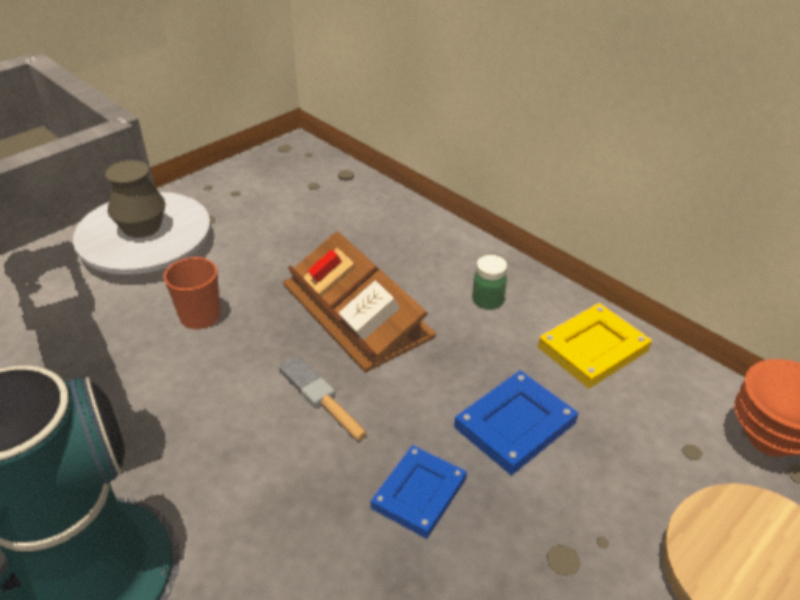

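The scene view (800×600) shows three pocketed plates: small blue (350,185), large blue (280,260) and yellow (200,375). In the side view they are at (420,490), (516,420) and (595,343). The holder should be the large blue one, since it isn't yellow and is the larger of the two blues. The mould is at (463,292) in scene and (368,308) in side. The cover's red bar is at (552,333) in scene and (325,264) in side. Next I'll confirm this with a crop and measure.

```bash
cat > h.py <<'E'
import numpy as np,cv2
def cloud(d):
    Z=d['depth'];v,u=np.mgrid[:Z.shape[0],:Z.shape[1]]
    K=d['K'];c=np.stack([(u-K[0,2])/K[0,0]*Z,(v-K[1,2])/K[1,1]*Z,Z],-1)
    P=(c-d['t'])@d['R']; P[Z<=0]=np.nan
    return P
def hsv(d): return cv2.cvtColor(np.ascontiguousarray(d['image']),cv2.COLOR_RGB2HSV)
def largest(m,seed=None):
    n,l,s,c=cv2.connectedComponentsWithStats(m.astype(np.uint8))
    if seed is not None: return l==l[seed[1],seed[0]]
    return l==1+np.argmax(s[1:,4])
def rect(xy):
    (c,s,a)=cv2.minAreaRect((xy*1000).astype(np.float32))
    if s[0]<s[1]: s=(s[1],s[0]);a+=90
    return np.round(c,1),np.round(s,1),round((a+90)%180-90,2)
def plane(P):
    c=np.median(P,0)
    for _ in range(5):
        n=np.linalg.svd(P-c,full_matrices=False)[2][2]; r=(P-c)@n
        P=P[abs(r)<max(.002,2*r.std())]; c=P.mean(0)
    return c,n*np.sign(n[2]),P
E
cat > m.py <<'E'
import pickle,sys
from h import *
d=pickle.load(open(sys.argv[1],'rb'))
for n in d:
    if n=='wrist' and len(sys.argv)<3: continue
    P=cloud(d[n]);H=hsv(d[n]);h,s,v=[H[...,i].astype(int) for i in range(3)]
    ok=np.isfinite(P[...,0])&(np.hypot(P[...,0],P[...,1])<1.1)&(np.hypot(P[...,0],P[...,1])>.3)
    blue=ok&(h>100)&(h<125)&(s>150)&(P[...,2]<.05)
    nn,l,st,c=cv2.connectedComponentsWithStats(blue.astype(np.uint8))
    for i in range(1,nn):
        if st[i,4]<150: continue
        Q=P[l==i]; T=Q[(Q[:,2]>.019)]
        print(n,'blue',c[i].round(),'px',st[i,4],'ztop',np.median(T[:,2]).round(4),rect(T[:,:2]))
        F=Q[(abs(Q[:,2]-.014)<.004)]
        if len(F)>10: print('   floor',len(F),np.median(F[:,2]).round(4))
    for nm,m in(('mould',ok&(s<60)&(v>150)&(P[...,2]>.03)&(P[...,2]<.13)),('red',ok&((h<5)|(h>174))&(s>200)&(v>120)&(P[...,2]>.05)&(P[...,2]<.14))):
        nn,l,st,c=cv2.connectedComponentsWithStats(m.astype(np.uint8))
        for i in range(1,nn):
            if st[i,4]<60: continue
            Q=P[l==i];c0,nv,I=plane(Q)
            print(n,nm,c[i].round(),st[i,4],'centroid',c0.round(4),'n',nv.round(3),'tilt',np.degrees(np.arccos(nv[2])).round(1),'az',np.degrees(np.arctan2(nv[1],nv[0])).round(1),'z',Q[:,2].min().round(3),Q[:,2].max().round(3))
E
python3 m.py d0.pkl; python3 - <<'E'
import pickle,cv2,numpy as np
d=pickle.load(open('d0.pkl','rb'))
a=d['scene']['image'][85:285,70:270];b=d['side']['image'][140:340,170:370]
cv2.imwrite('pics/crop.png',cv2.resize(np.hstack([a,b]),(800,400),interpolation=2)[:,:,::-1])
w=d['wrist']['image']; cv2.imwrite('pics/wrist0.png',cv2.resize(w,(800,600))[:,:,::-1])
E
```

```text
scene blue [223. 120.] px 1017 ztop 0.0201 (array([ 398. , -211.2]), array([111.4,  89. ]), 14.44)
   floor 372 0.0135
scene blue [179. 167.] px 2444 ztop 0.0252 (array([ 593.4, -228.3]), array([149.7, 119.3]), -2.84)
   floor 755 0.0137
scene mould [294. 186.] 785 centroid [0.5659 0.074  0.0816] n [-0.334  0.055  0.941] tilt 19.8 az 170.7 z 0.034 0.099
scene mould [497. 218.] 2209 centroid [0.4356 0.4938 0.0422] n [0.    0.002 1.   ] tilt 0.1 az 89.8 z 0.03 0.047
scene mould [215. 250.] 545 centroid [ 0.7888 -0.0046  0.0846] n [ 0.01  -0.001  1.   ] tilt 0.6 az -7.0 z 0.055 0.089
scene red [350. 218.] 74 centroid [0.6025 0.2101 0.0833] n [0.388 0.755 0.529] tilt 58.0 az 62.8 z 0.074 0.093
side blue [329. 269.] px 2618 ztop 0.0251 (array([ 590.5, -230.8]), array([153. , 123.1]), -2.55)
   floor 783 0.0137
side blue [268. 314.] px 1873 ztop 0.0201 (array([ 394.2, -215.6]), array([113.9,  91.6]), 14.33)
   floor 710 0.0151
side mould [ 90. 152.] 2314 centroid [0.4041 0.5545 0.0411] n [-0.001  0.002  1.   ] tilt 0.1 az 109.1 z 0.035 0.098
side mould [314. 170.] 207 centroid [ 0.7857 -0.0079  0.0843] n [0.011 0.009 1.   ] tilt 0.8 az 39.6 z 0.074 0.09
side mould [234. 196.] 490 centroid [0.5551 0.07   0.0776] n [-0.419  0.066  0.906] tilt 25.1 az 171.1 z 0.039 0.097
side red [207. 169.] 146 centroid [0.5747 0.2069 0.0801] n [-0.447 -0.14   0.884] tilt 27.9 az -162.6 z 0.054 0.094
```

View pics/crop.png

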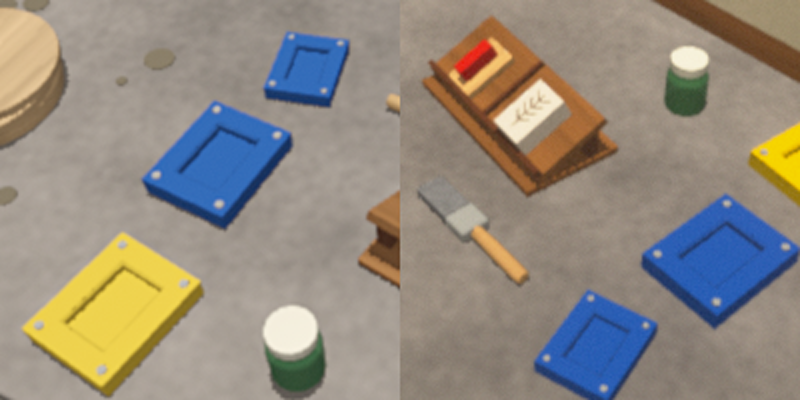

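View pics/wrist0.png

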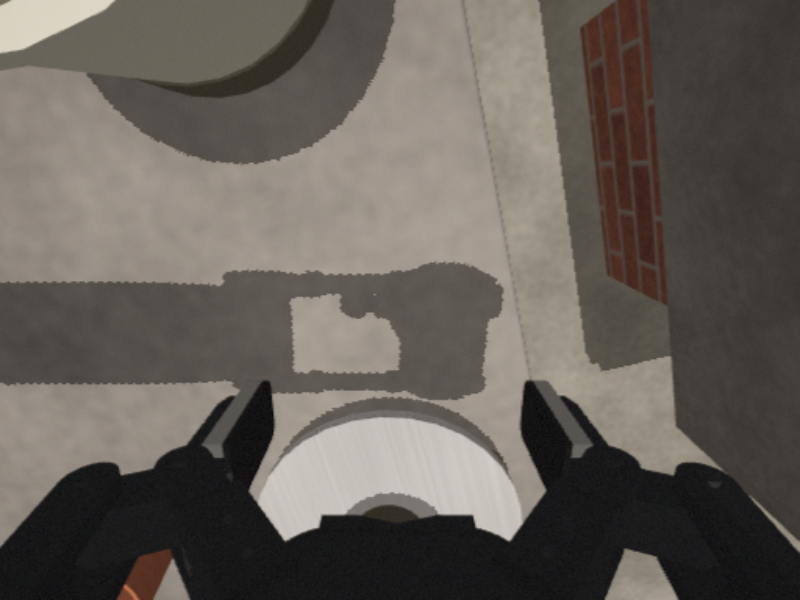

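The crop confirms it. The large blue plate at crop (217,163) left and (720,260) right is the holder; it measures 150×120 mm with its top at 25 mm. The small blue plate measures 111×89 mm and is the look-alike, as is the yellow one. The wrist view shows only the plate and the sink for now. Next I'll move to a standoff over the mould, square to its face.

```bash
cat > pl.py <<'E'
from h import *
from scipy.spatial.transform import Rotation as Ro, Slerp
def cur():
    from workcell import bot
    s=bot.read_state(); return Ro.from_rotvec(s['tcp_rot']),np.array(s['tool_pos']),s
def tool(az,tilt):
    """tool x along -up-slope, z = -normal; az = heading of slope +x (deg), tilt deg"""
    a,t=np.radians([az,tilt]); xs=np.array([np.cos(a)*np.cos(t),np.sin(a)*np.cos(t),np.sin(t)])
    n=np.array([-np.cos(a)*np.sin(t),-np.sin(a)*np.sin(t),np.cos(t)])
    return Ro.from_matrix(np.stack([-xs,np.cross(n,xs),-n],1))
def plan(R1,p1,n=None,jaw=85):
    R0,p0,s=cur(); rv=(R0.inv()*R1).as_rotvec(); D=p1-p0
    need=max(np.linalg.norm(D)/.0405,np.linalg.norm(rv)/.122); n=n or int(np.ceil(need))
    print('rows',n,'need',round(need,2),'dist mm',(D*1000).round(1),'rot deg',np.degrees(rv).round(2),'body mm',(R0.inv().apply(D)*1000).round(1))
    for i in range(n):
        Ri=R0*Ro.from_rotvec(rv*i/n)
        print([float(x) for x in np.r_[rv/n/.5,Ri.inv().apply(D/n)/.1].round(4)]+[jaw])
E
python3 - <<'E'
from pl import *
R=tool(-9,25);n=-R.as_matrix()[:,2]
c=np.array([.558,.072,.079])
plan(R,c+n*.13)
E
```

```text
rows 17 need 16.41 dist mm [ 337.  -572.9   -8.5] rot deg [ -1.26 -24.99  -5.21] body mm [-468.2 -471.7    9.3]
[-0.0026, -0.0513, -0.0107, -0.2754, -0.2775, 0.0055, 85]
[-0.0026, -0.0513, -0.0107, -0.2737, -0.279, 0.0122, 85]
[-0.0026, -0.0513, -0.0107, -0.2718, -0.2804, 0.0188, 85]
[-0.0026, -0.0513, -0.0107, -0.2697, -0.2819, 0.0254, 85]
[-0.0026, -0.0513, -0.0107, -0.2675, -0.2834, 0.0319, 85]
[-0.0026, -0.0513, -0.0107, -0.2651, -0.2849, 0.0384, 85]
[-0.0026, -0.0513, -0.0107, -0.2625, -0.2863, 0.0448, 85]
[-0.0026, -0.0513, -0.0107, -0.2597, -0.2878, 0.0511, 85]
[-0.0026, -0.0513, -0.0107, -0.2568, -0.2892, 0.0574, 85]
[-0.0026, -0.0513, -0.0107, -0.2537, -0.2907, 0.0635, 85]
[-0.0026, -0.0513, -0.0107, -0.2504, -0.2921, 0.0696, 85]
[-0.0026, -0.0513, -0.0107, -0.247, -0.2935, 0.0756, 85]
[-0.0026, -0.0513, -0.0107, -0.2434, -0.295, 0.0815, 85]
[-0.0026, -0.0513, -0.0107, -0.2396, -0.2964, 0.0873, 85]
[-0.0026, -0.0513, -0.0107, -0.2357, -0.2977, 0.0931, 85]
[-0.0026, -0.0513, -0.0107, -0.2317, -0.2991, 0.0987, 85]
[-0.0026, -0.0513, -0.0107, -0.2275, -0.3005, 0.1042, 85]
```

Call:
play_rows(
  moves=[
    [[0,0,0,-0.26,-0.28,-0.12,85],[0,0,0,-0.26,-0.28,-0.12,85],[0,0,0,-0.26,-0.28,-0.12,85],[0,0,0,-0.27,-0.28,0,85],[0,0,0,-0.27,-0.28,0,85]],
  ],
)

```text
time: 0.57
tool_pos: [0.2609, 0.4847, 0.2432]
tcp_rot: [0.39, 3.116, 0.002]
wrist_force: [0.3, -0.3, -0.1]
width: 0.993
grip_force: 0.0
```

Call:
play_rows(
  moves=[
    [[0,0,0,-0.27,-0.28,0,85],[0,0,0,-0.27,-0.28,0,85],[0,0,0,-0.27,-0.28,0,85],[0,0,0,-0.27,-0.28,0,85],[0,0,0,-0.27,-0.28,0,85]],
  ],
)

```text
time: 0.98
tool_pos: [0.3567, 0.3149, 0.2422]
tcp_rot: [0.391, 3.117, -0.0]
wrist_force: [0.3, -0.1, -0.5]
width: 0.994
grip_force: 0.0
```

Call:
play_rows(
  moves=[
    [[0,-0.1,-0.02,-0.25,-0.28,0,85],[0,-0.1,-0.02,-0.25,-0.28,0,85],[0,-0.1,-0.02,-0.25,-0.28,0,85],[0,-0.1,-0.02,-0.2,-0.28,0,85],[0,-0.1,-0.02,-0.1,-0.2,0,85]],
  ],
)

```text
time: 1.4
tool_pos: [0.4289, 0.1615, 0.2516]
tcp_rot: [0.289, 2.876, -0.048]
wrist_force: [0.2, 0.2, 0.6]
width: 0.994
grip_force: 0.0
```

```bash
python3 - <<'E'
from pl import *
R=tool(-9,25);n=-R.as_matrix()[:,2]
c=np.array([.558,.072,.079])
plan(R,c+n*.13)
E
```

```text
rows 4 need 3.04 dist mm [ 74.9 -81.  -54.7] rot deg [ -1.26 -10.51  -2.26] body mm [-72.9 -63.9  75.9]
[-0.011, -0.0917, -0.0197, -0.1822, -0.1598, 0.1897, 85]
[-0.011, -0.0917, -0.0197, -0.1718, -0.1626, 0.1969, 85]
[-0.011, -0.0917, -0.0197, -0.161, -0.1654, 0.2036, 85]
[-0.011, -0.0917, -0.0197, -0.1498, -0.168, 0.2098, 85]
```

Call:
play_rows(
  moves=[
    [[-0.01,-0.09,-0.02,-0.15,-0.13,0.19,85],[-0.01,-0.09,-0.02,-0.15,-0.14,0.19,85],[-0.01,-0.09,-0.02,-0.15,-0.14,0.19,85],[-0.01,-0.09,-0.02,-0.14,-0.14,0.18,85],[0,0,0,0,0,0,85]],
  ],
)

```text
time: 1.82
tool_pos: [0.4934, 0.0923, 0.1941]
tcp_rot: [0.213, 2.709, -0.052]
wrist_force: [-0.3, -0.6, -0.7]
width: 0.994
grip_force: 0.0
```

```bash
cat > snap.py <<'E'
import sys,pickle
from pl import *
from workcell import bot,vision
w=vision.read_camera('wrist'); R,p,s=cur()
pickle.dump({'wrist':w,'R':R.as_matrix(),'p':p},open(sys.argv[1]+'.pkl','wb'))
print('t',s['time'],'tcp',p.round(4),'z',R.as_matrix()[:,2].round(3),'F',np.round(s['wrist_force'],1))
cv2.imwrite('pics/'+sys.argv[1]+'.png',cv2.resize(w['image'],(800,600))[:,:,::-1])
E
python3 snap.py w1; python3 - <<'E'
from pl import *
R=tool(-9,25);n=-R.as_matrix()[:,2]
plan(R,np.array([.558,.072,.079])+n*.13)
E
```

```text
t 1.8667 tcp [0.4937 0.0936 0.1957] z [ 0.407 -0.068 -0.911] F [-0.2  0.7  0.5]
rows 1 need 0.41 dist mm [ 10.1 -13.    1.1] rot deg [-0.17 -0.63 -0.03] body mm [-11.4 -11.2   3.9]
[-0.0061, -0.022, -0.001, -0.1139, -0.112, 0.0394, 85]
```

View pics/w1.png

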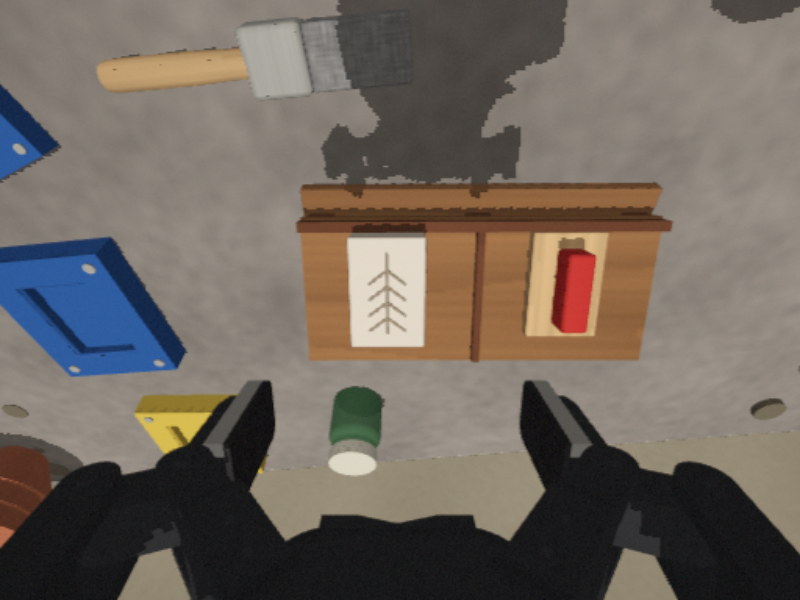

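The wrist view shows the mould's leaf face with corners at about (348,236), (426,236), (425,346) and (351,348). The cover board is at (527..606, 234..337) with its red bar at (575,290), and the divider is at (478,295). Next I'll measure the faces in 3-D.

```bash
cat > face.py <<'E'
import pickle
from pl import *
def face(f,kind,win):
    d=pickle.load(open(f+'.pkl','rb'));w=d['wrist'];P=cloud(w);H=hsv(w);h,s,v=[H[...,i].astype(int) for i in range(3)]
    x0,x1,y0,y1=[int(k*.64) for k in win]; W=np.zeros(h.shape,bool);W[y0:y1,x0:x1]=1
    m={'mould':(s<70)&(v>110),'red':((h<6)|(h>172))&(s>170),'board':(v>150)&(s<150)&(h>8)&(h<30),'blue':(h>100)&(h<125)&(s>130)}[kind]&W&np.isfinite(P[...,0])
    m=largest(m) if kind!='board' else m
    c,n,I=plane(P[m]) ; 
    # keep all mask points near the plane, express in-plane
    Q=P[m];Q=Q[abs((Q-c)@n)<.003]
    az=np.arctan2(-n[1],-n[0]); xs=np.cross([-np.sin(az),np.cos(az),0],n) if n[2]<.99 else np.array([1,0,0]); ys=np.cross(n,xs)
    r=rect(np.stack([(Q-c)@xs,(Q-c)@ys],1)); ctr=c+(r[0][0]*xs+r[0][1]*ys)/1000
    a=np.radians(r[2]);lx=xs*np.cos(a)+ys*np.sin(a)
    print(f,kind,'centre',ctr.round(4),'n',n.round(3),'tilt',np.degrees(np.arccos(n[2])).round(1),'size',r[1],'long axis',lx.round(3),'heading',np.degrees(np.arctan2(lx[1],lx[0])).round(2),'in tool mm',(d['R'].T@(ctr-d['p'])*1000).round(1))
    return ctr,n,lx
E
python3 - <<'E'
from face import *
c,n,l=face('w1','mould',(335,440,228,360))
face('w1','red',(545,600,240,345))
c2,n2,l2=face('w1','board',(515,615,225,345))
# cross-check: mould & red centroid from scene/side depth; hand-read corners triangulated with side view
d=pickle.load(open('w1.pkl','rb'))['wrist'];s=pickle.load(open('d0.pkl','rb'))['side']
X=c
for D,nm in((s,'side'),(pickle.load(open('d0.pkl','rb'))['scene'],'scene')):
    for Y in(c,c2):
        u=D['K']@(D['R']@Y+D['t']);u=u[:2]/u[2];print(nm,'px(800)',(u/.64).round(1),'seen depth pt',cloud(D)[int(u[1]+.5),int(u[0]+.5)].round(4),'expected',Y.round(4))
E
```

```text
w1 mould centre [0.5535 0.0727 0.077 ] n [-0.419  0.064  0.906] tilt 25.1 size [83.7 55.7] long axis [ 0.895 -0.138  0.424] heading -8.78 in tool mm [ -7.8 -10.8 133.9]
w1 red centre [0.5723 0.2086 0.08  ] n [-0.438 -0.049  0.897] tilt 26.2 size [58.5 19.8] long axis [ 0.893 -0.137  0.429] heading -8.71 in tool mm [ -6.6 126.4 129.6]
w1 board centre [0.5798 0.2082 0.0513] n [-0.382  0.071  0.921] tilt 22.9 size [70.1 55.5] long axis [ 0.911 -0.141  0.389] heading -8.77 in tool mm [ -1.6 127.2 158.8]
side px(800) [364.4 306.2] seen depth pt [0.5522 0.0719 0.0782] expected [0.5535 0.0727 0.077 ]
side px(800) [325.2 274.3] seen depth pt [0.573  0.2    0.0585] expected [0.5798 0.2082 0.0513]
scene px(800) [465.9 281. ] seen depth pt [0.5541 0.0725 0.0769] expected [0.5535 0.0727 0.077 ]
scene px(800) [547.8 339.4] seen depth pt [0.6047 0.211  0.0891] expected [0.5798 0.2082 0.0513]
```

```bash
python3 - <<'E'
from pl import *
R=tool(-8.75,25);n=-R.as_matrix()[:,2];c=np.array([.5535,.0727,.077])
plan(R,c+n*.03); 
E
```

```text
rows 3 need 2.59 dist mm [ 47.3 -18.9 -91.5] rot deg [-0.28 -0.63 -0.26] body mm [ -7.5 -11.  103.9]
[-0.0032, -0.0073, -0.003, -0.0251, -0.0366, 0.3463, 85]
[-0.0032, -0.0073, -0.003, -0.0237, -0.0372, 0.3463, 85]
[-0.0032, -0.0073, -0.003, -0.0224, -0.0378, 0.3463, 85]
```

Call:
play_rows(
  moves=[
    [[-0.003,-0.007,-0.003,-0.025,-0.037,0.35,85],[-0.003,-0.007,-0.003,-0.023,-0.037,0.35,85],[-0.003,-0.007,-0.003,-0.023,-0.037,0.34,85],[0,0,0,0,0,0,85],[0,0,0,0,0,0,85]],
  ],
)

```text
time: 2.28
tool_pos: [0.5421, 0.0767, 0.1052]
tcp_rot: [0.204, 2.7, -0.045]
wrist_force: [0.2, -0.1, 0.5]
width: 0.996
grip_force: 0.0
```

```bash
python3 snap.py w2; python3 - <<'E'
from pl import *
R=tool(-8.75,25);n=-R.as_matrix()[:,2];c=np.array([.5535,.0727,.077])
plan(R,c-n*.021,2)
E
```

```text
t 2.3333 tcp [0.5435 0.0772 0.1076] z [ 0.421 -0.062 -0.905] F [-0.4  0.5  0.5]
rows 2 need 1.32 dist mm [ 18.8  -5.9 -49.6] rot deg [0.14 0.17 0.09] body mm [ 3.5 -3.1 53.1]
[0.0025, 0.003, 0.0016, 0.0175, -0.0155, 0.2657, 85]
[0.0025, 0.003, 0.0016, 0.0171, -0.0152, 0.2658, 85]
```

View pics/w2.png

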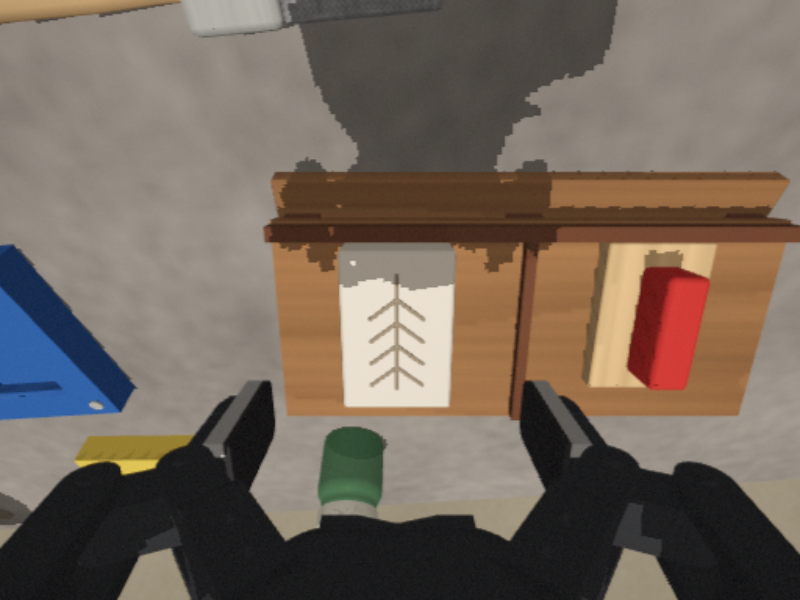

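The mould is centred between the fingers (image column 397 for both), so I'll go down and grip.

Call:
play_rows(
  moves=[
    [[0.002,0.003,0.001,0.015,-0.01,0.2,85],[0.002,0.003,0.001,0.015,-0.01,0.15,85],[0,0,0,0,0,0.1,85],[0,0,0,0,0,0.07,85],[0,0,0,0,0,0,85]],
  ],
)

```text
time: 2.75
tool_pos: [0.5628, 0.0723, 0.0593]
tcp_rot: [0.205, 2.697, -0.045]
wrist_force: [-0.6, 0.4, 0.5]
width: 0.995
grip_force: 0.0
```

```bash
python3 snap.py w3; python3 - <<'E'
from pl import *
R=tool(-8.75,25);n=-R.as_matrix()[:,2];c=np.array([.5535,.0727,.077])
plan(R,c-n*.021,1)
from face import *
face('w3','mould',(330,480,200,470))
E
```

```text
t 2.8 tcp [0.5628 0.0723 0.0597] z [ 0.419 -0.064 -0.906] F [-0.1  0.6  0.6]
rows 1 need 0.05 dist mm [-0.5 -0.9 -1.8] rot deg [0.05 0.11 0.06] body mm [ 1.1 -1.   1.4]
[0.0018, 0.0037, 0.0021, 0.0108, -0.0101, 0.0144, 85]
w3 mould centre [0.5527 0.0732 0.0766] n [-0.42   0.066  0.905] tilt 25.1 size [81.9 55.7] long axis [ 0.895 -0.137  0.425] heading -8.73 in tool mm [  2.   -0.6 -19.6]
```

Call:
play_rows(
  moves=[
    [[0,0.002,0.001,0.01,-0.006,0.01,85],[0,0,0,0,0,0,66],[0,0,0,0,0,0,58],[0,0,0,0,0,0,50],[0,0,0,0,0,0,50]],
  ],
  newtons=40,
)

```text
time: 3.22
tool_pos: [0.5619, 0.0714, 0.058]
tcp_rot: [0.206, 2.698, -0.045]
wrist_force: [-0.6, 0.3, 0.3]
width: 0.583
grip_force: 0.0
```

Call:
play_rows(
  moves=[
    [[0,0,0,0,0,0,45],[0,0,0,0,0,0,45],[0,0,0,0,0,0,45],[0,0,0,0,0,0,45],[0,0,0,0,0,0,45]],
  ],
)

```text
time: 3.63
tool_pos: [0.5617, 0.0713, 0.0574]
tcp_rot: [0.206, 2.698, -0.045]
wrist_force: [0.6, -0.4, 0.6]
width: 0.529
grip_force: 0.0
```

```bash
python3 snap.py w4; python3 - <<'E'
from face import *
face('w4','mould',(320,480,200,470))
P=cloud(pickle.load(open('w4.pkl','rb'))['wrist']); d=pickle.load(open('w4.pkl','rb'))
T=(P-d['p'])@d['R']*1000
for s in(1,-1):
    m=(np.abs(T[...,0])<25)&(s*T[...,1]>28)&(s*T[...,1]<50)&(T[...,2]>-40)&(d['wrist']['image'].max(-1)<120)
    print('finger points: max tool z (tip)',np.nanpercentile(T[m][:,2],[50,95,99]) if m.any() else None)
E
```

```text
t 3.6833 tcp [0.5617 0.0713 0.0575] z [ 0.418 -0.064 -0.906] F [-0.4 -0.1  0.9]
w4 mould centre [0.5517 0.0733 0.0761] n [-0.42   0.066  0.905] tilt 25.1 size [79.8 55.8] long axis [ 0.895 -0.136  0.425] heading -8.65 in tool mm [  1.3   0.4 -21.2]
finger points: max tool z (tip) [12.642873   13.75880589 14.16932437]
finger points: max tool z (tip) [12.45073445 13.56264752 14.25854458]
```

View pics/w4.png

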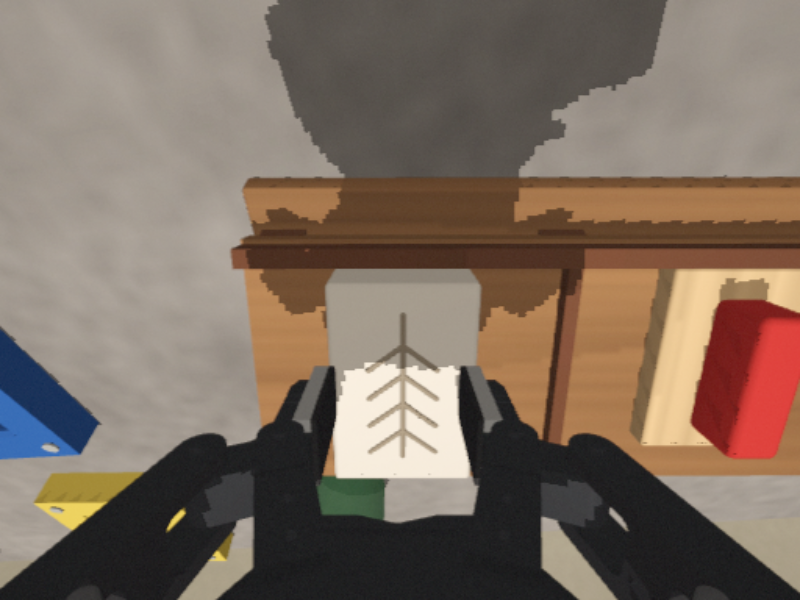

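Odd: the opening reads 45 mm with no grip force, and the fingertips seem to cover the face's edges. I'll check the finger positions in depth.

```bash
python3 - <<'E'
from face import *
for f,pts in(('w4',[(322,372),(330,372),(325,400),(333,385),(333,420),(328,470),(310,400),(465,372),(475,372),(465,400),(465,430),(470,470),(340,385),(400,440)]),('w3',[(255,390),(265,390),(268,430),(230,420),(530,390),(545,400)])):
    d=pickle.load(open(f+'.pkl','rb'));P=cloud(d['wrist']);T=(P-d['p'])@d['R']*1000
    print(f)
    for u,v in pts: print((u,v),T[int(v*.64),int(u*.64)].round(1),d['wrist']['image'][int(v*.64),int(u*.64)])
from workcell import bot
s=bot.read_state();print(s['width'],s['grip_force'],s['wrist_force'])
E
```

```text
w4
(322, 372) [ 13.3 -27.  -35.6] [107 103  99]
(330, 372) [ 13.7 -24.2 -36.4] [29 28 26]
(325, 400) [  9.5 -24.2 -47.6] [26 25 25]
(333, 385) [  5.5 -24.4 -30.1] [26 25 27]
(333, 420) [ -6.3 -24.5 -33.7] [26 23 25]
(328, 470) [-65.2 -36.9  12.6] [186 135  89]
(310, 400) [ 13.7 -27.5 -54.6] [106 102  98]
(465, 372) [ 13.6  21.2 -36.1] [27 24 26]
(475, 372) [ 13.   25.2 -35. ] [105 101  97]
(465, 400) [  6.1  20.8 -41.7] [29 25 25]
(465, 430) [ -3.6  20.8 -44.3] [28 28 27]
(470, 470) [-39.4  28.2 -19.2] [181 171 156]
(340, 385) [  0.6 -23.6 -21. ] [165 155 141]
(400, 440) [-22.8  -0.3 -22.3] [197 182 163]
w3
(255, 390) [ 13.3 -46.2 -46.8] [101  97  94]
(265, 390) [ 11.9 -44.1 -44.3] [25 25 24]
(268, 430) [ -2.8 -44.3 -45. ] [21 19 22]
(230, 420) [ 13.3 -47.9 -63.4] [100  97  93]
(530, 390) [ 12.9  40.6 -45.9] [27 24 26]
(545, 400) [ 13.4  42.5 -53.3] [56 54 53]
0.5293689426116861 0.0 [-0.37668755 -0.05987015  0.93847322]
```

```bash
python3 - <<'E'
from face import *
from workcell import vision
d={n:vision.read_camera(n) for n in('scene','side')};pickle.dump(d,open('d1.pkl','wb'))
R,p,_=cur();R=R.as_matrix()
ims=[]
for n in d:
    T=(cloud(d[n])-p)@R*1000;v=d[n]['image'].max(-1)
    m=(abs(T[...,0])<16)&(abs(T[...,1])<45)&(T[...,2]>-90)&(T[...,2]<5)&(v<70)
    print(n,m.sum(),'tool z percentiles',np.percentile(T[m][:,2],[50,90,97,99.5]).round(1) if m.any() else '')
    c=d[n]['K']@(d[n]['R']@p+d[n]['t']);u,w=(c[:2]/c[2]).astype(int);print(u,w)
    ims.append(cv2.resize(d[n]['image'][w-60:w+40,u-50:u+50],(400,400),interpolation=2))
cv2.imwrite('pics/c2.png',np.hstack(ims)[:,:,::-1])
E
```

```text
scene 295 tool z percentiles [-74.1 -45.9 -37.2 -30.8]
295 187
side 19 tool z percentiles [-49.  -41.3 -41.2 -41.2]
235 200
```

View pics/c2.png

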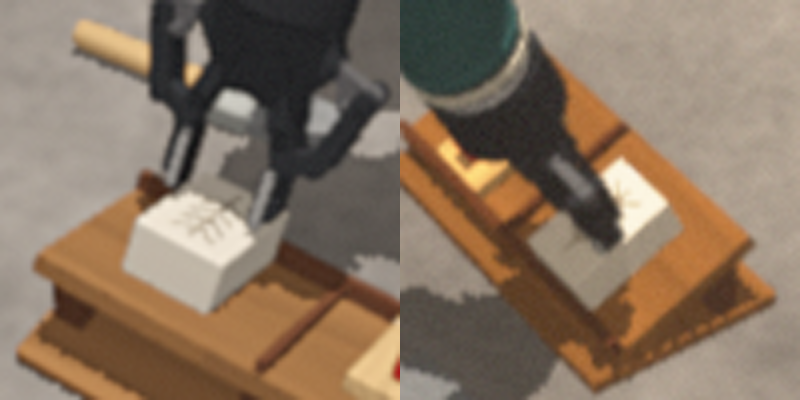

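The crops show the fingertips about 9 mm above the leaf face, at (185,180) and (262,215) left and (610,240) right. The real tips therefore stand about 30 mm behind the reported TCP. The wrist and scene depths agree on that, so I'll use this measured tip offset. I'll reopen, shift slightly, and go down.

Call:
play_rows(
  moves=[
    [[0,0,0,0,0,0,85],[0,0,0,0,0,0,85],[0,0,0,-0.02,0.02,0,85],[0,0,0,0,0,0,85],[0,0,0,0,0,0,85]],
  ],
)

```text
time: 4.2
tool_pos: [0.5642, 0.0732, 0.0586]
tcp_rot: [0.206, 2.698, -0.045]
wrist_force: [-0.2, -0.2, 0.1]
width: 0.998
grip_force: 0.0
```

Call:
play_rows(
  moves=[
    [[0,0,0,0,0,0.1,85],[0,0,0,0,0,0.08,85],[0,0,0,0,0,0.07,85],[0,0,0,0,0,0.05,85],[0,0,0,0,0,0,85]],
  ],
)

```text
time: 4.62
tool_pos: [0.5755, 0.0708, 0.0291]
tcp_rot: [0.206, 2.701, -0.046]
wrist_force: [0.3, -0.1, 0.4]
width: 0.995
grip_force: 0.0
```

Call:
play_rows(
  moves=[
    [[0,0,0,0,0,0,70],[0,0,0,0,0,0,60],[0,0,0,0,0,0,54],[0,0,0,0,0,0,50],[0,0,0,0,0,0,48]],
  ],
  newtons=40,
)

```text
time: 5.03
tool_pos: [0.5763, 0.0712, 0.0314]
tcp_rot: [0.206, 2.698, -0.045]
wrist_force: [-0.6, 0.7, 0.7]
width: 0.649
grip_force: 42.7
```

Call:
play_rows(
  moves=[
    [[0,0,0,0,0,0,45],[0,0,0,0,0,0,45],[0,0,0,0,0,0,45]],
  ],
)

```text
time: 5.28
tool_pos: [0.5764, 0.0712, 0.0315]
tcp_rot: [0.206, 2.698, -0.045]
wrist_force: [-2.6, 0.4, 3.2]
width: 0.644
grip_force: 43.0
```

```bash
python3 snap.py w5; python3 - <<'E'
from face import *
face('w5','mould',(300,500,200,520))
d=pickle.load(open('w5.pkl','rb'));T=(cloud(d['wrist'])-d['p'])@d['R']*1000;v=d['wrist']['image'].max(-1)
for s in(1,-1):
    m=(abs(T[...,0])<15)&(s*T[...,1]>15)&(s*T[...,1]<50)&(T[...,2]>-65)&(T[...,2]<-15)&(v<60);print(m.sum(),np.percentile(T[m][:,2],[90,99]).round(1),np.percentile(s*T[m][:,1],[3,50]).round(1))
E
```

```text
t 5.3333 tcp [0.5764 0.0712 0.0315] z [ 0.418 -0.064 -0.906] F [-3.3  0.   4.7]
w5 mould centre [0.551  0.0743 0.0758] n [-0.42   0.066  0.905] tilt 25.2 size [78.3 61.5] long axis [ 0.895 -0.133  0.425] heading -8.44 in tool mm [  4.4  -0.7 -50.9]
564 [-43.7 -36.6] [25.7 26.3]
591 [-44.3 -37.1] [29.2 29.5]
```

Gripped: 43 N, opening 55 mm. Lifting off the slope along its normal.

Call:
play_rows(
  moves=[
    [[0,0,0,0,0,-0.05,45],[0,0,0,0,0,-0.1,45],[0,0,0,0,0,-0.2,45],[0,0,0,0,0,-0.25,45],[0,0,0,0,0,-0.2,45]],
  ],
)

```text
time: 5.75
tool_pos: [0.5414, 0.0762, 0.1043]
tcp_rot: [0.206, 2.7, -0.045]
wrist_force: [0.5, 0.3, -2.4]
width: 0.645
grip_force: 44.1
```

```bash
cat >> pl.py <<'E'
def held(U,az,tilt,e,n=None,jaw=45):
    R=tool(az,tilt); plan(R,np.array(U)-R.apply(np.array(e)/1000),n,jaw)
E
python3 -c "
from pl import *
held([.67,-.233,.13],-2.7,0,(2,-1.75,-17))"
```

```text
rows 9 need 8.25 dist mm [ 130.7 -307.6    8.7] rot deg [-1.31 24.87 -5.93] body mm [-163.2 -284.2   66.1]
[-0.0051, 0.0964, -0.023, -0.1813, -0.3158, 0.0735, 45]
[-0.0051, 0.0964, -0.023, -0.181, -0.318, 0.0639, 45]
[-0.0051, 0.0964, -0.023, -0.1802, -0.3202, 0.0544, 45]
[-0.0051, 0.0964, -0.023, -0.1789, -0.3224, 0.045, 45]
[-0.0051, 0.0964, -0.023, -0.1771, -0.3246, 0.0355, 45]
[-0.0051, 0.0964, -0.023, -0.1748, -0.3267, 0.0262, 45]
[-0.0051, 0.0964, -0.023, -0.1721, -0.3287, 0.017, 45]
[-0.0051, 0.0964, -0.023, -0.1689, -0.3307, 0.008, 45]
[-0.0051, 0.0964, -0.023, -0.1653, -0.3327, -0.0009, 45]
```

Call:
play_rows(
  moves=[
    [[0,0.09,-0.02,-0.16,-0.25,0.02,45],[-0.005,0.1,-0.025,-0.18,-0.32,0.03,45],[-0.005,0.1,-0.025,-0.18,-0.32,0.04,45],[-0.005,0.1,-0.025,-0.18,-0.32,0.04,45],[-0.005,0.1,-0.025,-0.18,-0.32,0.03,45]],
  ],
)

```text
time: 6.17
tool_pos: [0.6104, -0.0878, 0.1196]
tcp_rot: [0.133, 2.95, -0.023]
wrist_force: [0.4, 0.7, -1.4]
width: 0.646
grip_force: 44.0
```

Call:
play_rows(
  moves=[
    [[-0.005,0.1,-0.025,-0.18,-0.32,0.03,45],[-0.005,0.1,-0.02,-0.17,-0.32,0.02,45],[-0.005,0.09,-0.02,-0.17,-0.3,0.02,45],[-0.005,0.07,-0.02,-0.15,-0.3,0.02,45],[0,0,0,0,0,0,45]],
  ],
)

```text
time: 6.58
tool_pos: [0.6713, -0.2217, 0.1175]
tcp_rot: [0.081, 3.13, -0.009]
wrist_force: [0.7, -0.3, -2.2]
width: 0.65
grip_force: 44.1
```

```bash
python3 -c "
from pl import *
held([.67,-.233,.13],-2.7,0,(2,-1.75,-17))"
```

```text
rows 1 need 0.26 dist mm [ 0.8 -9.7 -4.5] rot deg [-0.3   0.64 -0.27] body mm [-1.2 -9.6  4.5]
[-0.0105, 0.0222, -0.0095, -0.0123, -0.0957, 0.0454, 45]
```

Call:
play_rows(
  moves=[
    [[-0.01,0.022,-0.01,-0.01,-0.09,0,45],[0,0,0,0,0,0,45],[0,0,0,0,0,0,45]],
  ],
)

```text
time: 6.83
tool_pos: [0.6684, -0.2241, 0.1185]
tcp_rot: [-0.07, -3.14, -0.005]
wrist_force: [-0.8, -0.6, -2.3]
width: 0.647
grip_force: 44.0
```

```bash
python3 snap.py w6; python3 - <<'E'
from face import *
d=pickle.load(open('w6.pkl','rb'));w=d['wrist'];P=cloud(w);T=(P-d['p'])@d['R']*1000;H=hsv(w);h,s,v=[H[...,i].astype(int) for i in range(3)]
m=largest((h>100)&(h<125)&(s>130)&np.isfinite(P[...,0])&(P[...,2]<.05))
Q=P[m];print('blue px',m.sum(),'z',np.percentile(Q[:,2],[5,50,95]).round(4),rect(Q[Q[:,2]>.021][:,:2]))
# mould: white points near tool
m=(s<75)&(v>90)&(abs(T[...,2]+51)<6)&(abs(T[...,1])<40)&(abs(T[...,0])<60)
Q=T[m];c=Q.mean(0);n=np.linalg.svd(Q-c,full_matrices=0)[2][2];print('mould top tool',c.round(1),'n',n.round(3),'x range',np.percentile(Q[:,0],[.5,99.5]).round(1),rect(Q[:,:2]/1000))
E
```

```text
t 6.8833 tcp [ 0.6684 -0.2235  0.1187] z [-0.001  0.003 -1.   ] F [-0.4  0.2 -1.3]
blue px 21249 z [0.0119 0.024  0.0256] (array([ 589.8, -230.7]), array([149.6, 119.8]), -2.67)
mould top tool [  8.9  -2.1 -49.6] n [ 0.004  0.001 -1.   ] x range [-33.7  42.8] (array([ 2.9, -1.7]), array([82. , 68.1]), -1.29)
```

View pics/w6.png

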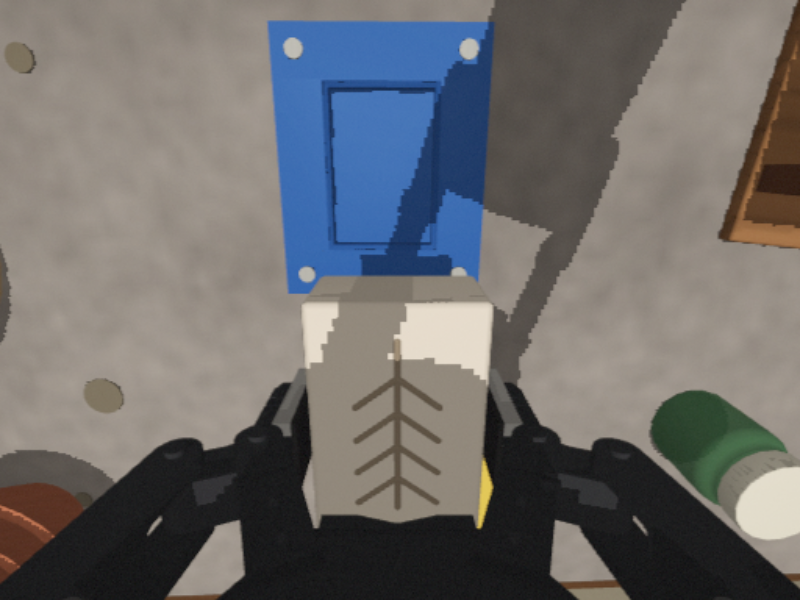

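The wrist view shows the holder at (270..493, 22..293) with its pocket mouth at (323..439, 82..247). The held mould's leaf face runs from its front edge at row 303, columns 303..492, and looks square in the pads. Next I'll locate the mould's edges and the pocket precisely in the same image.

```bash
python3 - <<'E'
from face import *
d=pickle.load(open('w6.pkl','rb'));w=d['wrist'];Rt=d['R'];p=d['p']
def ray(px,zt=None,zw=None):
    u,v=np.array(px)*.64-.18; r=w['R'].T@np.linalg.solve(w['K'],[u,v,1]);o=-w['R'].T@w['t']
    if zw is not None: return o+r*(zw-o[2])/r[2]
    ot=Rt.T@(o-p);rt=Rt.T@r; return (ot+rt*(zt-ot[2])/rt[2])*1000
for c in((303,303),(492,303),(312,380),(489,380)): print('mould top',c,ray(c,zt=-.0505).round(1))
M=np.array([ray(c,zw=.026) for c in((323,82),(439,82),(436.5,247),(329,247))])
print('mouth corners mm',(M[:,:2]*1000).round(1),'centre',M.mean(0).round(4))
print('sizes',[np.linalg.norm(M[i]-M[i-1]).round(4) for i in range(4)])
# depth-based pocket floor
P=cloud(w);H=hsv(w);b=(H[...,0]>100)&(H[...,0]<125)&(H[...,1]>130)
Q=P[b&(P[...,2]<.0175)&(P[...,2]>.010)];Q=Q[(abs(Q[:,0]-.59)<.05)&(abs(Q[:,1]+.2307)<.035)];print('floor z',np.median(Q[:,2]).round(4),rect(Q[:,:2]))
T=(P-p)@Rt*1000
m=(H[...,1]<75)&(H[...,2]>90)&(abs(T[...,2]+50)<3)
for x in(20,25,30,35):
    q=T[m&(abs(T[...,0]-x)<2.5)&(abs(T[...,1])<40)];print(x,q[:,1].min().round(1),q[:,1].max().round(1))
for y in(-20,-10,0,10,20):
    q=T[m&(abs(T[...,1]-y)<2)&(abs(T[...,0])<60)];print('y',y,'xmax',q[:,0].max().round(1))
print('tcp rot head',np.degrees(np.arctan2(-Rt[1,0],-Rt[0,0])).round(2))
E
```

```text
mould top (303, 303) [ 42.8 -28.5 -50.5]
mould top (492, 303) [ 42.8  25.  -50.5]
mould top (312, 380) [ 18.5 -27.5 -50.5]
mould top (489, 380) [ 18.5  25.7 -50.5]
mouth corners mm [[ 543.  -260.2]
 [ 545.8 -197. ]
 [ 636.3 -199.9]
 [ 633.4 -265.3]] centre [ 0.5896 -0.2306  0.026 ]
sizes [np.float64(0.0906), np.float64(0.0632), np.float64(0.0906), np.float64(0.0655)]
floor z 0.0126 (array([ 589.9, -231.2]), array([88.6, 60.3]), -2.69)
20 -30.0 25.9
25 -30.0 25.8
30 -29.7 25.7
35 -30.1 25.9
y -20 xmax 43.1
y -10 xmax 43.0
y 0 xmax 42.9
y 10 xmax 42.9
y 20 xmax 43.1
tcp rot head -2.51
```

```bash
python3 -c "
from pl import *
held([.5899,-.2309,.045],-2.68,0,(1,-2.05,-16.5),4)"
```

```text
rows 4 need 2.94 dist mm [-77.4  -5.4 -90.2] rot deg [ 0.17 -0.05  0.17] body mm [77.  -9.  90.2]
[0.0014, -0.0004, 0.0015, 0.1925, -0.0225, 0.2256, 45]
[0.0014, -0.0004, 0.0015, 0.1925, -0.0225, 0.2256, 45]
[0.0014, -0.0004, 0.0015, 0.1925, -0.0225, 0.2255, 45]
[0.0014, -0.0004, 0.0015, 0.1925, -0.0225, 0.2255, 45]
```

Call:
play_rows(
  moves=[
    [[0.001,0,0.001,0.25,-0.03,0.1,45],[0.001,0,0.002,0.25,-0.03,0.2,45],[0.001,0,0.001,0.2,-0.02,0.25,45],[0.001,0,0.001,0.07,-0.01,0.25,45],[0,0,0,0,0,0.1,45]],
  ],
)

```text
time: 7.3
tool_pos: [0.5864, -0.2272, 0.0253]
tcp_rot: [-0.072, -3.134, -0.005]
wrist_force: [-0.6, 0.7, -3.1]
width: 0.649
grip_force: 44.0
```

Call:
play_rows(
  moves=[
    [[0,0,0,0,0,0,45],[0,0,0,0,0,0,45],[0,0,0,0,0,0,45]],
  ],
)

```text
time: 7.55
tool_pos: [0.5942, -0.2302, 0.0308]
tcp_rot: [0.072, 3.137, -0.002]
wrist_force: [0.5, -0.1, -1.8]
width: 0.644
grip_force: 44.0
```

```bash
python3 snap.py w7; python3 - <<'E'
from pl import *
held([.5899,-.2309,.045],-2.68,0,(1,-2.05,-16.5),1)
import pickle
d=pickle.load(open('w7.pkl','rb'));w=d['wrist'];P=cloud(w);T=(P-d['p'])@d['R']*1000;H=hsv(w);h,s,v=[H[...,i].astype(int) for i in range(3)]
m=(s<75)&(v>90)&(abs(T[...,2]+50)<3)
for x in(20,30):
    q=T[m&(abs(T[...,0]-x)<2.5)&(abs(T[...,1])<40)];print(x,q[:,1].min().round(1),q[:,1].max().round(1))
q=T[m&(abs(T[...,1])<20)&(abs(T[...,0])<60)];print('xmax',q[:,0].max().round(1),'z',np.median(q[:,2]).round(1))
b=largest((h>100)&(h<125)&(s>130)&np.isfinite(P[...,0]));Q=P[b]
top=Q[abs(Q[:,2]-np.percentile(Q[:,2],60))<.002];print('plate z',np.median(top[:,2]).round(4),rect(top[:,:2]))
Tt=T[b&(P[...,2]>.021)]
for yy in(-20,0,20):
    k=Tt[abs(Tt[:,1]-yy)<3];print('plate -x_w edge tool x',k[:,0].max().round(1))
for xx in(60,68):
    k=Tt[abs(Tt[:,0]-xx)<2];print('plate y edges',k[:,1].min().round(1),k[:,1].max().round(1))
E
```

```text
t 7.6 tcp [ 0.5945 -0.2304  0.0311] z [ 0.004 -0.002 -1.   ] F [ 0.7  0.7 -2.1]
rows 1 need 0.11 dist mm [-3.6  1.5 -2.6] rot deg [-0.08  0.24  0.05] body mm [3.6 1.4 2.6]
[-0.0026, 0.0083, 0.0017, 0.0363, 0.0137, 0.0258, 45]
20 -29.4 26.5
30 -29.2 26.4
xmax 43.8 z -49.7
plate z 0.0245 (array([ 566. , -229.5]), array([120.3, 101.7]), 86.99)
plate -x_w edge tool x 79.1
plate -x_w edge tool x 79.0
plate -x_w edge tool x 79.0
plate y edges -59.9 59.3
plate y edges -60.0 59.6
```

Call:
play_rows(
  moves=[
    [[-0.003,0.008,0.002,0.026,0.012,0,45],[0,0,0,0,0,0.08,45],[0,0,0,0,0,0.08,45],[0,0,0,0,0,0,45],[0,0,0,0,0,0,45]],
  ],
)

```text
time: 8.02
tool_pos: [0.588, -0.2281, 0.0111]
tcp_rot: [-0.075, -3.134, -0.004]
wrist_force: [0.1, 1.2, -3.3]
width: 0.649
grip_force: 44.1
```

```bash
cat > rel.py <<'E'
import pickle,sys
from pl import *
held([.5899,-.2309,.028],-2.68,0,(1,-2.05,-16.5),1)
d=pickle.load(open(sys.argv[1]+'.pkl','rb'));w=d['wrist'];P=cloud(w);T=(P-d['p'])@d['R']*1000;H=hsv(w);h,s,v=[H[...,i].astype(int) for i in range(3)]
m=(s<75)&(v>90)&(abs(T[...,2]+50)<3.5)
for x in(20,30):
    q=T[m&(abs(T[...,0]-x)<2.5)&(abs(T[...,1])<40)];print('mould y',q[:,1].min().round(1),q[:,1].max().round(1))
q=T[m&(abs(T[...,1])<20)&(abs(T[...,0])<60)];print('xmax',q[:,0].max().round(1),'z',np.median(q[:,2]).round(1))
b=largest((h>100)&(h<125)&(s>130)&np.isfinite(P[...,0]));Tt=T[b&(P[...,2]>.021)]
print('plate x edge',[Tt[abs(Tt[:,1]-yy)<3][:,0].max().round(1) for yy in(-20,0,20)])
k=Tt[abs(Tt[:,0]-64)<6];print('plate y edges',k[:,1].min().round(1),k[:,1].max().round(1),'z',np.median(k[:,2]).round(1))
E
python3 snap.py w8; python3 rel.py w8
```

```text
t 8.0667 tcp [ 0.5885 -0.2284  0.0117] z [-0.006  0.003 -1.   ] F [ 0.3 -0.3 -1.4]
rows 1 need 0.06 dist mm [ 2.5 -0.5 -0.2] rot deg [ 0.13 -0.34 -0.06] body mm [-2.5 -0.4  0.1]
[0.0047, -0.0118, -0.002, -0.025, -0.0042, 0.0014, 45]
mould y -29.4 26.7
mould y -29.3 26.5
xmax 43.7 z -49.4
plate x edge [np.float64(73.5), np.float64(73.5), np.float64(73.5)]
plate y edges -62.0 58.1 z -12.5
```

Call:
play_rows(
  moves=[
    [[0,0,0,0,0,0,45],[0,0,0,0,0,0,45],[0,0,0,0,0,0,45],[0,0,0,0,0,0,45],[0,0,0,0,0,0,45]],
  ],
)

```text
time: 8.48
tool_pos: [0.5893, -0.2287, 0.0127]
tcp_rot: [-0.075, -3.137, -0.003]
wrist_force: [0.5, 0.7, -2.3]
width: 0.646
grip_force: 44.1
```

```bash
python3 snap.py w9; python3 rel.py w9
```

```text
t 8.5333 tcp [ 0.5893 -0.2286  0.0127] z [-0.004  0.002 -1.   ] F [ 0.5 -0.2 -2. ]
rows 1 need 0.05 dist mm [ 1.7 -0.3 -1.2] rot deg [ 0.1  -0.24 -0.05] body mm [-1.8 -0.2  1.2]
[0.0033, -0.0083, -0.0019, -0.0175, -0.0018, 0.0119, 45]
mould y -29.5 26.2
mould y -29.4 26.3
xmax 43.2 z -50.0
plate x edge [np.float64(74.2), np.float64(74.2), np.float64(74.2)]
plate y edges -61.9 58.1 z -11.6
```

Call:
play_rows(
  moves=[
    [[0.003,-0.008,-0.002,-0.018,-0.003,0,45],[0,0,0,0,0,0,45],[0,0,0,0,0,0,45],[0,0,0,0,0,0,45],[0,0,0,0,0,0,45]],
  ],
)

```text
time: 8.95
tool_pos: [0.5909, -0.229, 0.0125]
tcp_rot: [-0.073, -3.14, -0.0]
wrist_force: [0.4, -0.5, -2.5]
width: 0.653
grip_force: 44.1
```

Call:
play_rows(
  moves=[
    [[0,0,0,0,0,0,45],[0,0,0,0,0,0,45],[0,0,0,0,0,0,45],[0,0,0,0,0,0,45],[0,0,0,0,0,0,45]],
  ],
)

```text
time: 9.37
tool_pos: [0.591, -0.229, 0.0125]
tcp_rot: [-0.073, -3.14, -0.0]
wrist_force: [-0.6, 0.2, -1.5]
width: 0.646
grip_force: 44.1
```

```bash
python3 snap.py w10; python3 rel.py w10
```

```text
t 9.4167 tcp [ 0.5909 -0.229   0.0125] z [-0.  0. -1.] F [ 0.9  0.1 -1.5]
rows 1 need 0.03 dist mm [ 0.1  0.1 -1. ] rot deg [ 0.01 -0.02  0.01] body mm [-0.   0.1  1. ]
[0.0005, -0.0007, 0.0002, -0.0005, 0.0008, 0.0102, 45]
mould y -29.5 26.3
mould y -29.5 26.3
xmax 43.2 z -49.9
plate x edge [np.float64(75.8), np.float64(75.8), np.float64(75.8)]
plate y edges -61.4 58.4 z -12.0
```

Aligned within about 0.4 mm and level. The underside is 4 mm above the plate, so it is about 16 mm to home. Lowering slowly.

Call:
play_rows(
  moves=[
    [[0,0,0,-0.003,0,0.02,45],[0,0,0,0,0,0.02,45],[0,0,0,0,0,0.02,45],[0,0,0,0,0,0.02,45],[0,0,0,0,0,0.02,45]],
  ],
)

```text
time: 9.83
tool_pos: [0.5911, -0.2289, 0.0021]
tcp_rot: [-0.073, -3.14, -0.001]
wrist_force: [0.1, -0.2, -0.5]
width: 0.645
grip_force: 44.1
```

Call:
play_rows(
  moves=[
    [[0,0,0,0,0,0.01,45],[0,0,0,0,0,0.01,45],[0,0,0,0,0,0.01,45],[0,0,0,0,0,0,45],[0,0,0,0,0,0,45]],
  ],
)

```text
time: 10.25
tool_pos: [0.5912, -0.229, -0.0005]
tcp_rot: [-0.073, -3.14, -0.0]
wrist_force: [-0.6, 0.3, -2.9]
width: 0.646
grip_force: 44.1
```

Call:
play_rows(
  moves=[
    [[0,0,0,0,0,0.01,45],[0,0,0,0,0,0.005,45],[0,0,0,0,0,0,45],[0,0,0,0,0,0,45]],
  ],
)

```text
time: 10.58
tool_pos: [0.5912, -0.229, -0.002]
tcp_rot: [-0.073, -3.14, -0.0]
wrist_force: [-0.1, 0.3, -1.9]
width: 0.641
grip_force: 44.1
```

Call:
play_rows(
  moves=[
    [[0,0,0,0,0,0.005,45],[0,0,0,0,0,0.005,45],[0,0,0,0,0,0,45],[0,0,0,0,0,0,45]],
  ],
)

```text
time: 10.92
tool_pos: [0.5913, -0.229, -0.0028]
tcp_rot: [-0.073, -3.141, -0.0]
wrist_force: [-0.6, 0.3, 0.1]
width: 0.647
grip_force: 45.1
```

Call:
play_rows(
  moves=[
    [[0,0,0,0,0,0.005,45],[0,0,0,0,0,0,45],[0,0,0,0,0,0,45]],
  ],
)

```text
time: 11.17
tool_pos: [0.5914, -0.229, -0.0028]
tcp_rot: [-0.073, -3.141, -0.0]
wrist_force: [-2.4, 1.0, 5.2]
width: 0.648
grip_force: 48.0
```

```bash
python3 snap.py w11; python3 rel.py w11
```

```text
t 11.2167 tcp [ 0.5914 -0.2291 -0.0028] z [-0.  0. -1.] F [-2.2  1.5  5.7]
rows 1 need 0.35 dist mm [-0.4  0.2 14.3] rot deg [ 0.01 -0.01  0.  ] body mm [  0.4   0.2 -14.3]
[0.0003, -0.0003, 0.0001, 0.0038, 0.0016, -0.1433, 45]
mould y -29.6 26.5
mould y -29.5 26.2
xmax 43.2 z -50.0
plate x edge [np.float64(76.2), np.float64(76.1), np.float64(76.1)]
plate y edges -61.6 58.6 z -27.4
```

The floor was felt at +7 N, with the mould 22.6 mm proud against 22 expected, so it is home. Releasing and rising.

Call:
play_rows(
  moves=[
    [[0,0,0,0,0,-0.003,56],[0,0,0,0,0,0,60],[0,0,0,0,0,0,70],[0,0,0,0,0,0,80],[0,0,0,0,0,0,85]],
  ],
)

```text
time: 11.63
tool_pos: [0.5913, -0.229, -0.0034]
tcp_rot: [-0.073, -3.14, -0.0]
wrist_force: [-0.0, -0.5, -0.3]
width: 0.996
grip_force: 0.0
```

Call:
play_rows(
  moves=[
    [[0,0,0,0,0,-0.05,85],[0,0,0,0,0,-0.15,85],[0,0,0,0,0,-0.3,85],[0,0,0,0,0,-0.4,85],[0,0,0,0,0,-0.4,85]],
  ],
)

```text
time: 12.05
tool_pos: [0.59, -0.2285, 0.127]
tcp_rot: [-0.073, -3.137, -0.002]
wrist_force: [1.5, 0.1, -0.3]
width: 0.999
grip_force: 0.0
```

Call:
play_rows(
  moves=[
    [[0,0,0,0,0,0,85],[0,0,0,0,0,0,85]],
  ],
)

```text
time: 12.22
tool_pos: [0.5944, -0.2304, 0.1317]
tcp_rot: [0.073, 3.133, -0.005]
wrist_force: [-0.2, -0.6, 0.4]
width: 0.993
grip_force: 0.0
```

```bash
python3 snap.py w12; python3 - <<'E'
from pl import *
from face import *
c,n,l=face('w12','mould',(300,500,150,450))
d=pickle.load(open('w12.pkl','rb'));w=d['wrist'];P=cloud(w);H=hsv(w)
b=largest((H[...,0]>100)&(H[...,0]<125)&(H[...,1]>130)&np.isfinite(P[...,0]));Q=P[b];k=Q[Q[:,2]>.021];print('plate z',np.median(k[:,2]).round(4),rect(k[:,:2]))
# cover pregrasp: bar top centre .5723,.2086,.080
R=tool(-8.75,25);nn=-R.as_matrix()[:,2]
plan(R,np.array([.5723,.2086,.08])+nn*.08)
E
```

```text
t 12.2667 tcp [ 0.5924 -0.2295  0.1288] z [ 0.003 -0.001 -1.   ] F [ 0.2 -0.2 -0.7]
w12 mould centre [ 0.6223 -0.2319 -0.0015] n [0.    0.001 1.   ] tilt 0.1 size [233.7 164.2] long axis [ 0.999 -0.046  0.   ] heading -2.63 in tool mm [-29.6  -0.9 130.3]
plate z 0.0245 (array([ 590. , -230.7]), array([149.8, 119.4]), -2.69)
rows 12 need 11.04 dist mm [-53.5 443.2  23.7] rot deg [  1.28 -24.81   5.99] body mm [ 74.  440.2 -24.4]
[0.0037, -0.0722, 0.0174, 0.0617, 0.3668, -0.0203, 85]
[0.0037, -0.0722, 0.0174, 0.0641, 0.3663, -0.0233, 85]
[0.0037, -0.0722, 0.0174, 0.0664, 0.3656, -0.0263, 85]
[0.0037, -0.0722, 0.0174, 0.0686, 0.365, -0.0294, 85]
[0.0037, -0.0722, 0.0174, 0.0706, 0.3643, -0.0326, 85]
[0.0037, -0.0722, 0.0174, 0.0725, 0.3636, -0.0359, 85]
[0.0037, -0.0722, 0.0174, 0.0744, 0.3629, -0.0392, 85]
[0.0037, -0.0722, 0.0174, 0.076, 0.3622, -0.0426, 85]
[0.0037, -0.0722, 0.0174, 0.0776, 0.3615, -0.046, 85]
[0.0037, -0.0722, 0.0174, 0.079, 0.3607, -0.0495, 85]
[0.0037, -0.0722, 0.0174, 0.0803, 0.3599, -0.0531, 85]
[0.0037, -0.0722, 0.0174, 0.0815, 0.3591, -0.0566, 85]
```

```bash
python3 - <<'E'
from face import *
d=pickle.load(open('w12.pkl','rb'));w=d['wrist'];P=cloud(w);H=hsv(w)
m=largest((H[...,1]<90)&(H[...,2]>80)&(P[...,2]>.035)&(P[...,2]<.06)&(abs(P[...,0]-.59)<.08)&(abs(P[...,1]+.23)<.06))
c,n,I=plane(P[m]);print(c.round(4),n.round(4),rect(P[m][:,:2]),'z spread',np.percentile(P[m][:,2],[3,50,97]).round(4))
E
```

```text
[ 0.5878 -0.2309  0.0465] [-0.001   0.0017  1.    ] (array([ 589.8, -230.9]), array([83. , 56.1]), -2.81) z spread [0.0449 0.0465 0.0478]
```

Call:
play_rows(
  moves=[
    [[0.004,-0.07,0.017,0.05,0.25,-0.05,85],[0.004,-0.07,0.017,0.06,0.36,-0.04,85],[0.004,-0.07,0.017,0.07,0.36,-0.03,85],[0.004,-0.07,0.017,0.07,0.36,-0.03,85],[0.004,-0.07,0.017,0.07,0.36,-0.03,85]],
  ],
)

```text
time: 12.68
tool_pos: [0.5672, -0.0567, 0.1394]
tcp_rot: [0.135, 2.967, -0.02]
wrist_force: [0.5, -0.0, 0.9]
width: 0.997
grip_force: 0.0
```

Call:
play_rows(
  moves=[
    [[0.004,-0.07,0.017,0.07,0.36,-0.03,85],[0.004,-0.07,0.017,0.07,0.36,-0.03,85],[0.004,-0.07,0.017,0.07,0.36,-0.04,85],[0.004,-0.07,0.017,0.08,0.36,-0.04,85],[0.004,-0.07,0.017,0.08,0.36,-0.05,85]],
  ],
)

```text
time: 13.1
tool_pos: [0.546, 0.1262, 0.1477]
tcp_rot: [0.186, 2.788, -0.04]
wrist_force: [-0.0, 0.2, -0.3]
width: 0.993
grip_force: 0.0
```

Call:
play_rows(
  moves=[
    [[0.004,-0.07,0.017,0.08,0.36,-0.05,85],[0.004,-0.07,0.017,0.08,0.3,-0.05,85],[0,0,0,0,0,0,85],[0,0,0,0,0,0,85],[0,0,0,0,0,0,85]],
  ],
)

```text
time: 13.52
tool_pos: [0.5377, 0.1926, 0.1514]
tcp_rot: [0.202, 2.718, -0.049]
wrist_force: [0.5, 0.3, -0.2]
width: 1.003
grip_force: 0.0
```

```bash
python3 snap.py w13; python3 - <<'E'
from face import *
d=pickle.load(open('w13.pkl','rb'));w=d['wrist'];P=cloud(w);T=(P-d['p'])@d['R']*1000;H=hsv(w);h,s,v=[H[...,i].astype(int) for i in range(3)]
m=largest(((h<6)|(h>172))&(s>170)&(abs(T[...,1])<80)&(abs(T[...,0])<80));Q=T[m];top=Q[abs(Q[:,2]-np.percentile(Q[:,2],20))<2.5]
c,n,I=plane(top*np.array([1,1,-1])/1000);print('bar top tool',np.median(top[:,2]).round(1),rect(top[:,:2]/1000),'n',n.round(3))
plan(tool(-8.75,25),d['p'],1)
E
```

```text
t 13.5667 tcp [0.5383 0.192  0.1518] z [ 0.4   -0.065 -0.914] F [-0.3 -0.6  0.3]
bar top tool 77.9 (array([ 0.8, 22.7]), array([58. , 19.3]), -0.57) n [ 0.021 -0.001  1.   ]
rows 1 need 0.16 dist mm [0. 0. 0.] rot deg [-0.16 -1.07  0.17] body mm [0. 0. 0.]
[-0.0056, -0.0373, 0.0059, 0.0, 0.0, 0.0, 85]
```

View pics/w13.png

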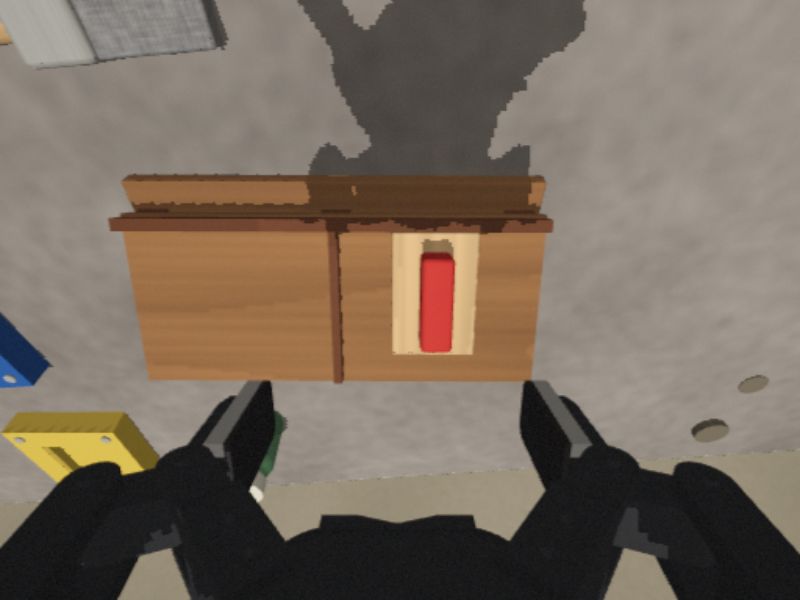

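The mould is seated: its top is 22.0 mm above the plate and level. The wrist view shows the cover undisturbed, with the bar at (437,302) and the board at (392..478, 233..355). Approaching it.

Call:
play_rows(
  moves=[
    [[-0.005,-0.037,0.005,0,0.12,0.2,85],[0,0,0,0,0.12,0.25,85],[0,0,0,0,0,0.25,85],[0,0,0,0,0,0.1,85],[0,0,0,0,0,0,85]],
  ],
)

```text
time: 13.98
tool_pos: [0.5746, 0.2085, 0.077]
tcp_rot: [0.21, 2.701, -0.05]
wrist_force: [-1.0, -0.6, 0.2]
width: 0.994
grip_force: 0.0
```

Call:
play_rows(
  moves=[
    [[0,0,0,0,0,0,60],[0,0,0,0,0,0,60],[0,0,0,0,0,0,60],[0,0,0,0,0,0,60],[0,0,0,0,0,0,60]],
  ],
)

```text
time: 14.4
tool_pos: [0.5764, 0.2121, 0.0822]
tcp_rot: [0.206, 2.694, -0.042]
wrist_force: [0.5, 1.0, -0.6]
width: 0.7
grip_force: 0.0
```

```bash
cat > bar.py <<'E'
from face import *
import sys
d=pickle.load(open(sys.argv[1]+'.pkl','rb'));w=d['wrist'];P=cloud(w);T=(P-d['p'])@d['R']*1000;H=hsv(w);h,s,v=[H[...,i].astype(int) for i in range(3)]
m=largest(((h<6)|(h>172))&(s>170)&(abs(T[...,1])<80)&(abs(T[...,0])<80));Q=T[m];top=Q[abs(Q[:,2]-np.percentile(Q[:,2],20))<2.5]
c,n,I=plane(top*np.array([1,1,-1])/1000);print('bar top tool',np.median(top[:,2]).round(1),rect(top[:,:2]/1000),'n',n.round(3))
b=(h>10)&(h<28)&(v>140)&(s<140)&(abs(T[...,1])<60)&(abs(T[...,0])<60)&(T[...,2]-np.median(top[:,2])>20)&(T[...,2]-np.median(top[:,2])<31)
if b.sum()>50: print('board top z',np.median(T[b][:,2]).round(1),'y',np.percentile(T[b][:,1],[.5,99.5]).round(1),'x',np.percentile(T[b][:,0],[.5,99.5]).round(1))
vv=d['wrist']['image'].max(-1)
for sg in(1,-1):
    m=(abs(T[...,0])<15)&(sg*T[...,1]>5)&(sg*T[...,1]<50)&(T[...,2]>-65)&(T[...,2]<-15)&(vv<60);print('finger',m.sum(),'tip z',np.percentile(T[m][:,2],[90,99]).round(1),'y',np.percentile(sg*T[m][:,1],[3,50]).round(1)) if m.any() else 0
E
python3 snap.py w14; python3 bar.py w14; python3 -c "
from pl import *
plan(tool(-8.75,25),cur()[1],1)"
```

```text
t 14.45 tcp [0.5762 0.2121 0.0819] z [ 0.421 -0.062 -0.905] F [-0.2 -0.6  1.4]
bar top tool -0.0 (array([ 3.3, -2.6]), array([59.3, 18.9]), -0.04) n [-0.001  0.011  1.   ]
board top z 25.8 y [-30.6  24.5] x [-37.9  44.7]
finger 930 tip z [-38.4 -33.4] y [28.1 28.4]
finger 983 tip z [-37.3 -31.5] y [31.5 31.8]
rows 1 need 0.04 dist mm [0. 0. 0.] rot deg [ 0.15  0.21 -0.  ] body mm [0. 0. 0.]
[0.0051, 0.0074, -0.0002, 0.0, 0.0, 0.0, 85]
```

Call:
play_rows(
  moves=[
    [[0.003,0.004,0,0.013,-0.011,0.1,60],[0,0,0,0,0,0.15,60],[0,0,0,0,0,0.13,60],[0,0,0,0,0,0.1,60],[0,0,0,0,0,0,60]],
  ],
)

```text
time: 14.87
tool_pos: [0.5935, 0.2069, 0.0339]
tcp_rot: [0.206, 2.702, -0.049]
wrist_force: [0.4, -0.7, -0.9]
width: 0.705
grip_force: 0.0
```

Call:
play_rows(
  moves=[
    [[0,0,0,0,0,0,50],[0,0,0,0,0,0,40],[0,0,0,0,0,0,32],[0,0,0,0,0,0,28],[0,0,0,0,0,0,28]],
  ],
)

```text
time: 15.28
tool_pos: [0.595, 0.2081, 0.0375]
tcp_rot: [0.206, 2.697, -0.045]
wrist_force: [-0.1, -0.2, -0.3]
width: 0.327
grip_force: 0.0
```

```bash
python3 snap.py w15; python3 bar.py w15
```

```text
t 15.3333 tcp [0.5949 0.2081 0.0374] z [ 0.419 -0.064 -0.906] F [-0.5  0.2  1. ]
bar top tool -48.4 (array([ 1.9, -1.5]), array([60.2, 19.1]), -0.05) n [0.002 0.005 1.   ]
board top z -22.5 y [-48.9  53.3] x [-38.5  50.1]
finger 736 tip z [-36.7 -32.4] y [12.2 13.3]
finger 775 tip z [-35.3 -28.3] y [15.6 16.3]
```

Call:
play_rows(
  moves=[
    [[0,0,0,0,0,0,22],[0,0,0,0,0,0,18],[0,0,0,0,0,0,14],[0,0,0,0,0,0,10],[0,0,0,0,0,0,10]],
  ],
  newtons=40,
)

```text
time: 15.75
tool_pos: [0.5948, 0.208, 0.0373]
tcp_rot: [0.206, 2.697, -0.045]
wrist_force: [-3.7, -0.2, 5.6]
width: 0.229
grip_force: 40.3
```

Call:
play_rows(
  moves=[
    [[0,0,0,0,0,-0.05,10],[0,0,0,0,0,-0.1,10],[0,0,0,0,0,-0.2,10],[0,0,0,0,0,-0.25,10],[0,0,0,0,0,-0.25,10]],
  ],
)

```text
time: 16.17
tool_pos: [0.5573, 0.2126, 0.1133]
tcp_rot: [0.207, 2.701, -0.048]
wrist_force: [0.2, 0.0, 0.0]
width: 0.221
grip_force: 39.7
```

```bash
python3 snap.py w16; python3 bar.py w16; python3 -c "
from pl import *
held([.67,-.233,.15],-2.8,0,(2,-1.7,-10.5),jaw=10)"
```

```text
t 16.2167 tcp [0.5591 0.2145 0.1191] z [ 0.421 -0.062 -0.905] F [0.3 0.8 1.4]
bar top tool -43.9 (array([ 5.5, -3.4]), array([59.7, 19.7]), -0.08) n [-0.003  0.008  1.   ]
board top z -18.2 y [-31.6  23.8] x [ 1. 47.]
finger 551 tip z [-33.6 -27.4] y [ 6. 15.]
finger 590 tip z [-34.  -27.9] y [13.2 21.3]
rows 12 need 11.37 dist mm [ 112.9 -445.9   20.4] rot deg [-1.13 25.19 -5.87] body mm [-171.5 -423.5   56.7]
[-0.0033, 0.0733, -0.0171, -0.1429, -0.3529, 0.0473, 10]
[-0.0033, 0.0733, -0.0171, -0.1415, -0.3542, 0.0415, 10]
[-0.0033, 0.0733, -0.0171, -0.1399, -0.3555, 0.0357, 10]
[-0.0033, 0.0733, -0.0171, -0.1381, -0.3567, 0.0301, 10]
[-0.0033, 0.0733, -0.0171, -0.136, -0.3579, 0.0245, 10]
[-0.0033, 0.0733, -0.0171, -0.1337, -0.3591, 0.0189, 10]
[-0.0033, 0.0733, -0.0171, -0.1313, -0.3603, 0.0135, 10]
[-0.0033, 0.0733, -0.0171, -0.1286, -0.3614, 0.0081, 10]
[-0.0033, 0.0733, -0.0171, -0.1257, -0.3625, 0.0029, 10]
[-0.0033, 0.0733, -0.0171, -0.1226, -0.3636, -0.0023, 10]
[-0.0033, 0.0733, -0.0171, -0.1193, -0.3646, -0.0073, 10]
[-0.0033, 0.0733, -0.0171, -0.1158, -0.3656, -0.0122, 10]
```

Call:
play_rows(
  moves=[
    [[-0.003,0.073,-0.017,-0.14,-0.28,0,10],[-0.003,0.073,-0.017,-0.14,-0.35,0.02,10],[-0.003,0.073,-0.017,-0.14,-0.35,0.04,10],[-0.003,0.073,-0.017,-0.14,-0.36,0.04,10],[-0.003,0.073,-0.017,-0.14,-0.36,0.03,10]],
  ],
)

```text
time: 16.63
tool_pos: [0.6048, 0.0343, 0.1272]
tcp_rot: [0.156, 2.886, -0.029]
wrist_force: [0.5, 0.9, -1.4]
width: 0.228
grip_force: 39.8
```

Call:
play_rows(
  moves=[
    [[-0.003,0.073,-0.017,-0.13,-0.36,0.02,10],[-0.003,0.073,-0.017,-0.13,-0.36,0.02,10],[-0.003,0.073,-0.017,-0.13,-0.36,0.01,10],[-0.003,0.073,-0.017,-0.13,-0.36,0,10],[-0.003,0.073,-0.017,-0.12,-0.36,0,10]],
  ],
)

```text
time: 17.05
tool_pos: [0.6521, -0.1515, 0.135]
tcp_rot: [0.103, 3.071, -0.013]
wrist_force: [-0.2, 0.1, -1.0]
width: 0.224
grip_force: 39.8
```

Call:
play_rows(
  moves=[
    [[-0.003,0.073,-0.017,-0.12,-0.36,0,10],[-0.003,0.073,-0.017,-0.11,-0.32,0,10],[0,0,0,0,0,0,10],[0,0,0,0,0,0,10],[0,0,0,0,0,0,10]],
  ],
)

```text
time: 17.47
tool_pos: [0.6702, -0.2186, 0.1356]
tcp_rot: [-0.079, -3.137, 0.005]
wrist_force: [-0.2, 0.1, -1.7]
width: 0.225
grip_force: 39.9
```

Call:
play_rows(
  moves=[
    [[0,0,0,0,0,0,10],[0,0,0,0,0,0,10],[0,0,0,0,0,0,10],[0,0,0,0,0,0,10],[0,0,0,0,0,0,10]],
  ],
)

```text
time: 17.88
tool_pos: [0.6709, -0.2181, 0.1372]
tcp_rot: [-0.077, -3.139, 0.007]
wrist_force: [-1.2, 0.3, -0.7]
width: 0.227
grip_force: 39.9
```

```bash
python3 snap.py w17; python3 bar.py w17; python3 -c "
from pl import *
held([.67,-.233,.15],-2.8,0,(2,-1.7,-10.5),jaw=10)"
```

```text
t 17.9333 tcp [ 0.671  -0.2183  0.1372] z [-0.002 -0.004 -1.   ] F [-0.3  0.8 -1.1]
bar top tool -47.5 (array([ 1.7, -1.4]), array([59.5, 19.4]), -0.04) n [0.002 0.003 1.   ]
board top z -21.6 y [-29.2  26.2] x [ 7.7 43. ]
finger 633 tip z [-37.5 -30.9] y [ 8.2 10.6]
finger 656 tip z [-37.8 -30.8] y [11.  12.6]
rows 1 need 0.33 dist mm [  1.1 -13.1   2.3] rot deg [-0.26 -0.09 -0.01] body mm [ -1.8 -13.   -2.3]
[-0.009, -0.0031, -0.0005, -0.0176, -0.1301, -0.0229, 10]
```

View pics/w17.png

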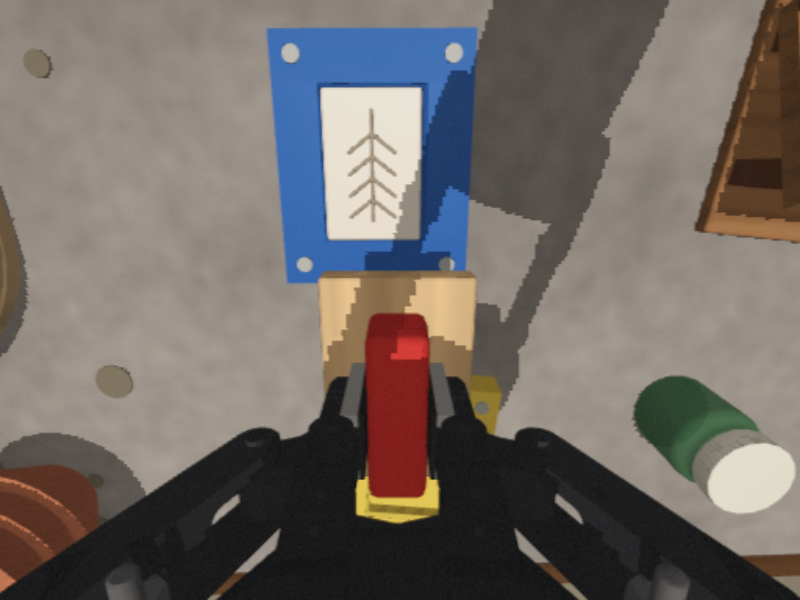

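The wrist view shows the mould flat in the pocket at (320..423, 87..240), leaf up. The held cover has its front edge at row 272, columns 320..476, with the bar at (397,400). Next I'll measure the two relative to each other.

```bash
cat > cov.py <<'E'
import sys
from face import *
d=pickle.load(open(sys.argv[1]+'.pkl','rb'));w=d['wrist'];P=cloud(w);T=(P-d['p'])@d['R']*1000;H=hsv(w);h,s,v=[H[...,i].astype(int) for i in range(3)]
wood=(h>8)&(h<30)&(s>40)&(abs(T[...,2]+21.6)<3)&(T[...,0]>10)&(T[...,0]<55)&(abs(T[...,1])<40)
Q=T[wood];e=lambda q,k:np.round([np.percentile(q,1 if k<0 else 99)],1)[0]
Y=[(Q[abs(Q[:,0]-x)<2][:,1].min().round(1),Q[abs(Q[:,0]-x)<2][:,1].max().round(1)) for x in(25,30,35,40)]
X=[Q[abs(Q[:,1]-y)<3][:,0].max().round(1) for y in(-22,-10,0,10,20)]
cc=np.array([np.median(X)-42,np.mean(Y)]);print('cover y',Y,'xmax',X,'z',np.median(Q[:,2]).round(1),'centre',cc.round(2))
m=(s<80)&(v>80)&(P[...,2]>.036)&(P[...,2]<.058)&(abs(P[...,0]-.59)<.06)&(abs(P[...,1]+.23)<.045)&(T[...,0]>cc[0]+20)
if m.sum()>100:
    m=largest(m);A=T[m];print('mould z',np.median(A[:,2]).round(1),rect(A[:,:2]/1000),'xmax',[A[abs(A[:,1]-np.median(A[:,1])-y)<3][:,0].max().round(1) for y in(-20,-10,0,10,20)])
b=largest((h>100)&(h<125)&(s>130)&np.isfinite(P[...,0]));B=T[b&(P[...,2]>.021)]
print('plate',rect(B[:,:2]/1000),'z',np.median(B[:,2]).round(1),'xmax',[B[abs(B[:,1]-y)<3][:,0].max().round(1) for y in(-20,0,20)])
E
python3 cov.py w17
```

```text
cover y [(np.float64(-29.0), np.float64(26.1)), (np.float64(-29.5), np.float64(26.5)), (np.float64(-28.9), np.float64(26.2)), (np.float64(-29.4), np.float64(26.4))] xmax [np.float64(43.1), np.float64(43.1), np.float64(43.2), np.float64(43.3), np.float64(43.2)] z -21.6 centre [ 1.2  -1.45]
mould z 90.8 (array([ 79.1, -16.2]), array([83.5, 56. ]), -0.11) xmax [np.float64(120.7), np.float64(120.8), np.float64(120.8), np.float64(120.7), np.float64(120.7)]
plate (array([ 80.3, -16. ]), array([149.5, 119.4]), 0.02) z 112.9 xmax [np.float64(154.7), np.float64(154.9), np.float64(154.6)]
```

Call:
play_rows(
  moves=[
    [[-0.009,-0.003,0,0.25,-0.05,0.1,10],[0,0,0,0.25,-0.05,0.2,10],[0,0,0,0.2,-0.04,0.25,10],[0,0,0,0.07,-0.01,0.2,10],[0,0,0,0,0,0.05,10]],
  ],
)

```text
time: 18.35
tool_pos: [0.5882, -0.2288, 0.0528]
tcp_rot: [-0.08, -3.132, -0.005]
wrist_force: [-0.4, -0.5, -2.5]
width: 0.226
grip_force: 39.9
```

Call:
play_rows(
  moves=[
    [[0,0,0,0,0,0,10],[0,0,0,0,0,0,10],[0,0,0,0,0,0,10],[0,0,0,0,0,0,10],[0,0,0,0,0,0,10]],
  ],
)

```text
time: 18.77
tool_pos: [0.5951, -0.2305, 0.0586]
tcp_rot: [0.078, 3.138, -0.002]
wrist_force: [0.3, 0.4, -0.0]
width: 0.226
grip_force: 39.9
```

Call:
play_rows(
  moves=[
    [[0,0,0,0,0,0,10],[0,0,0,0,0,0,10],[0,0,0,0,0,0,10],[0,0,0,0,0,0,10],[0,0,0,0,0,0,10]],
  ],
)

```text
time: 19.18
tool_pos: [0.5932, -0.2301, 0.0568]
tcp_rot: [-0.078, -3.14, -0.0]
wrist_force: [-0.8, 0.1, -0.3]
width: 0.227
grip_force: 39.9
```

```bash
python3 snap.py w18; python3 cov.py w18; python3 -c "
from pl import *
plan(tool(-2.75,0),cur()[1],1)"
```

```text
t 19.2333 tcp [ 0.5932 -0.2301  0.0568] z [-0.001  0.    -1.   ] F [-0.5 -0.3 -0.2]
cover y [(np.float64(-29.3), np.float64(25.9)), (np.float64(-29.0), np.float64(26.3)), (np.float64(-29.1), np.float64(25.9)), (np.float64(-28.9), np.float64(26.3))] xmax [np.float64(43.2), np.float64(43.0), np.float64(43.0), np.float64(43.1), np.float64(43.1)] z -21.6 centre [ 1.1  -1.49]
mould z 10.7 (array([41.4, -1.1]), array([55.1,  6.7]), -89.93) xmax [np.float64(44.7), np.float64(44.6), np.float64(44.8), np.float64(44.7), np.float64(44.8)]
plate (array([ 8.9, -0.7]), array([138.1, 119.9]), 0.0) z 32.3 xmax [np.float64(77.9), np.float64(77.9), np.float64(77.9)]
rows 1 need 0.02 dist mm [0. 0. 0.] rot deg [ 0.01 -0.04 -0.11] body mm [0. 0. 0.]
[0.0003, -0.0013, -0.0039, 0.0, 0.0, 0.0, 85]
```

Call:
play_rows(
  moves=[
    [[0,-0.001,0,0.012,0.005,0.05,10],[0,0,0,0,0,0.05,10],[0,0,0,0,0,0.04,10],[0,0,0,0,0,0,10],[0,0,0,0,0,0,10]],
  ],
)

```text
time: 19.65
tool_pos: [0.5914, -0.2293, 0.042]
tcp_rot: [-0.078, -3.139, -0.001]
wrist_force: [-0.3, -0.3, -0.9]
width: 0.224
grip_force: 39.9
```

Call:
play_rows(
  moves=[
    [[0,0,0,0,0,0,10],[0,0,0,0,0,0,10],[0,0,0,0,0,0,10],[0,0,0,0,0,0,10],[0,0,0,0,0,0,10]],
  ],
)

```text
time: 20.07
tool_pos: [0.5922, -0.2296, 0.0431]
tcp_rot: [0.078, 3.14, -0.0]
wrist_force: [0.5, -0.6, -0.1]
width: 0.229
grip_force: 39.9
```

Call:
play_rows(
  moves=[
    [[0,0,0,0,0,0,10],[0,0,0,0,0,0,10],[0,0,0,0,0,0,10]],
  ],
)

```text
time: 20.32
tool_pos: [0.5921, -0.2295, 0.0429]
tcp_rot: [0.078, 3.141, 0.0]
wrist_force: [0.5, -0.1, -1.9]
width: 0.226
grip_force: 39.9
```

```bash
python3 snap.py w19; python3 cov.py w19; python3 - <<'E'
from pl import *
import pickle
plan(tool(-2.75,0),cur()[1],1)
d=pickle.load(open('w19.pkl','rb'));w=d['wrist'];P=cloud(w);T=(P-d['p'])@d['R']*1000;H=hsv(w);s,v=H[...,1].astype(int),H[...,2].astype(int)
m=(s<80)&(v>70)&(T[...,0]>35)&(T[...,0]<52)&(abs(T[...,1])<35)&(T[...,2]>-8)
Q=T[m];print('mould front face',m.sum(),'x med',np.median(Q[:,0]).round(1) if m.any() else 0,np.percentile(Q,[2,98],axis=0).round(1))
E
```

```text
t 20.3667 tcp [ 0.5921 -0.2295  0.0429] z [ 0.  0. -1.] F [ 0.3 -0.4 -1. ]
cover y [(np.float64(-29.1), np.float64(25.8)), (np.float64(-28.9), np.float64(26.1)), (np.float64(-29.3), np.float64(25.8)), (np.float64(-29.0), np.float64(26.3))] xmax [np.float64(43.2), np.float64(43.3), np.float64(43.2), np.float64(43.3), np.float64(43.2)] z -21.6 centre [ 1.2  -1.54]
mould z -2.3 (array([42.6, -1.5]), array([55.1,  2.4]), 89.89) xmax [np.float64(43.6), np.float64(43.6), np.float64(43.6), np.float64(43.7), np.float64(43.7)]
plate (array([12.6, -1.1]), array([128.5, 120.1]), 0.01) z 18.3 xmax [np.float64(76.9), np.float64(76.8), np.float64(76.8)]
rows 1 need 0.02 dist mm [0. 0. 0.] rot deg [ 0.01 -0.   -0.11] body mm [0. 0. 0.]
[0.0002, -0.0, -0.0038, 0.0, 0.0, 0.0, 85]
mould front face 1095 x med 43.3 [[ 41.5 -27.4  -4.2]
 [ 43.6  25.   26.6]]
```

The cover is aligned with the mould within about 0.3 mm in x and y. Lowering the last 6 mm gently.

Call:
play_rows(
  moves=[
    [[0,0,0,0.002,0,0.015,10],[0,0,0,0,0,0.015,10],[0,0,0,0,0,0.01,10],[0,0,0,0,0,0.005,10],[0,0,0,0,0,0,10]],
  ],
)

```text
time: 20.78
tool_pos: [0.5916, -0.2295, 0.038]
tcp_rot: [-0.078, -3.14, -0.0]
wrist_force: [0.9, 0.6, -1.0]
width: 0.222
grip_force: 39.9
```

Call:
play_rows(
  moves=[
    [[0,0,0,0,0,0.005,10],[0,0,0,0,0,0,10],[0,0,0,0,0,0,10]],
  ],
)

```text
time: 21.03
tool_pos: [0.5919, -0.2296, 0.0379]
tcp_rot: [0.078, 3.141, 0.0]
wrist_force: [0.2, 0.3, -0.7]
width: 0.226
grip_force: 39.9
```

Call:
play_rows(
  moves=[
    [[0,0,0,0,0,0.005,10],[0,0,0,0,0,0,10],[0,0,0,0,0,0,10]],
  ],
)

```text
time: 21.28
tool_pos: [0.5919, -0.2295, 0.0374]
tcp_rot: [-0.078, -3.141, -0.0]
wrist_force: [0.1, 0.2, -0.8]
width: 0.226
grip_force: 39.9
```

Call:
play_rows(
  moves=[
    [[0,0,0,0,0,0.005,10],[0,0,0,0,0,0,10],[0,0,0,0,0,0,10]],
  ],
)

```text
time: 21.53
tool_pos: [0.592, -0.2296, 0.037]
tcp_rot: [0.078, 3.14, 0.0]
wrist_force: [-0.2, 0.5, -0.3]
width: 0.23
grip_force: 40.0
```

```bash
python3 snap.py w20; python3 cov.py w20
```

```text
t 21.5833 tcp [ 0.592  -0.2296  0.0369] z [ 0.  0. -1.] F [-0.3 -1.5 -0.4]
cover y [(np.float64(-29.3), np.float64(25.9)), (np.float64(-28.9), np.float64(26.3)), (np.float64(-29.2), np.float64(25.9)), (np.float64(-29.0), np.float64(26.2))] xmax [np.float64(43.3), np.float64(43.1), np.float64(43.2), np.float64(43.2), np.float64(43.2)] z -21.6 centre [ 1.2  -1.51]
mould z -6.7 (array([43. , -1.5]), array([55. ,  1.4]), -89.97) xmax [np.float64(43.6), np.float64(43.7), np.float64(43.5), np.float64(43.6), np.float64(43.7)]
plate (array([14.9, -1.2]), array([124.2, 120. ]), 0.02) z 12.4 xmax [np.float64(76.9), np.float64(76.9), np.float64(76.9)]
```

Call:
play_rows(
  moves=[
    [[0,0,0,0,0,0.005,10],[0,0,0,0,0,0,10],[0,0,0,0,0,0,10]],
  ],
)

```text
time: 21.83
tool_pos: [0.592, -0.2296, 0.0369]
tcp_rot: [0.078, 3.14, -0.0]
wrist_force: [-1.6, 1.4, 4.1]
width: 0.228
grip_force: 40.5
```

Call:
play_rows(
  moves=[
    [[0,0,0,0,0,0.003,10],[0,0,0,0,0,0,10],[0,0,0,0,0,0,10]],
  ],
)

```text
time: 22.08
tool_pos: [0.592, -0.2296, 0.037]
tcp_rot: [0.078, 3.14, 0.0]
wrist_force: [-2.6, 0.6, 5.8]
width: 0.227
grip_force: 40.9
```

Contact at about 6 N, so the cover is lying on the mould. Releasing and withdrawing.

Call:
play_rows(
  moves=[
    [[0,0,0,0,0,-0.003,20],[0,0,0,0,0,0,26],[0,0,0,0,0,0,34],[0,0,0,0,0,0,44],[0,0,0,0,0,0,50]],
  ],
)

```text
time: 22.5
tool_pos: [0.5917, -0.2295, 0.036]
tcp_rot: [-0.078, -3.14, -0.0]
wrist_force: [-0.7, 0.0, 0.7]
width: 0.586
grip_force: 0.0
```

Call:
play_rows(
  moves=[
    [[0,0,0,0,0,0,50],[0,0,0,0,0,-0.05,50],[0,0,0,0,0,-0.15,50],[0,0,0,0,0,-0.3,50],[0,0,0,0,0,-0.4,50]],
  ],
)

```text
time: 22.92
tool_pos: [0.5888, -0.2282, 0.1235]
tcp_rot: [-0.078, -3.133, -0.005]
wrist_force: [-0.3, -0.1, -0.2]
width: 0.585
grip_force: 0.0
```

Call:
play_rows(
  moves=[
    [[0,0,0,0,0,-0.3,50],[0,0,0,0,0,0,50],[0,0,0,0,0,0,50],[0,0,0,0,0,0,50],[0,0,0,0,0,0,50]],
  ],
)

```text
time: 23.33
tool_pos: [0.5906, -0.229, 0.1546]
tcp_rot: [-0.078, -3.138, -0.002]
wrist_force: [0.2, -0.3, -0.2]
width: 0.587
grip_force: 0.0
```

```bash
python3 snap.py w21; python3 - <<'E'
from face import *
d=pickle.load(open('w21.pkl','rb'));w=d['wrist'];P=cloud(w);H=hsv(w);h,s,v=[H[...,i].astype(int) for i in range(3)]
near=(abs(P[...,0]-.59)<.075)&(abs(P[...,1]+.23)<.055)
red=((h<6)|(h>172))&(s>170)&near&(P[...,2]>.07); print('bar',np.median(P[red][:,2]).round(4),rect(P[red][:,:2]))
bd=(h>8)&(h<30)&near&(P[...,2]>.052)&(P[...,2]<.066);c,n,I=plane(P[bd]);print('board z',np.percentile(P[bd][:,2],[3,50,97]).round(4),'n',n.round(4),rect(P[bd][:,:2]))
b=(h>100)&(h<125)&(s>130)&(P[...,2]>.021)&near;print('plate',np.median(P[b][:,2]).round(4),rect(P[largest((h>100)&(h<125)&(s>130)&(P[...,2]>.021))][:,:2]))
E
```

```text
t 23.3833 tcp [ 0.5905 -0.2289  0.1543] z [-0.003  0.002 -1.   ] F [-0.5 -0.1 -0.6]
bar 0.0843 (array([ 590.2, -231.4]), array([58.7, 18.6]), -2.49)
board z [0.057  0.0585 0.0598] n [-0.001   0.0024  1.    ] (array([ 590.9, -231.3]), array([84. , 55.5]), -2.69)
plate 0.0245 (array([ 590.2, -230.9]), array([150.5, 119.3]), -2.71)
```

View pics/w21.png

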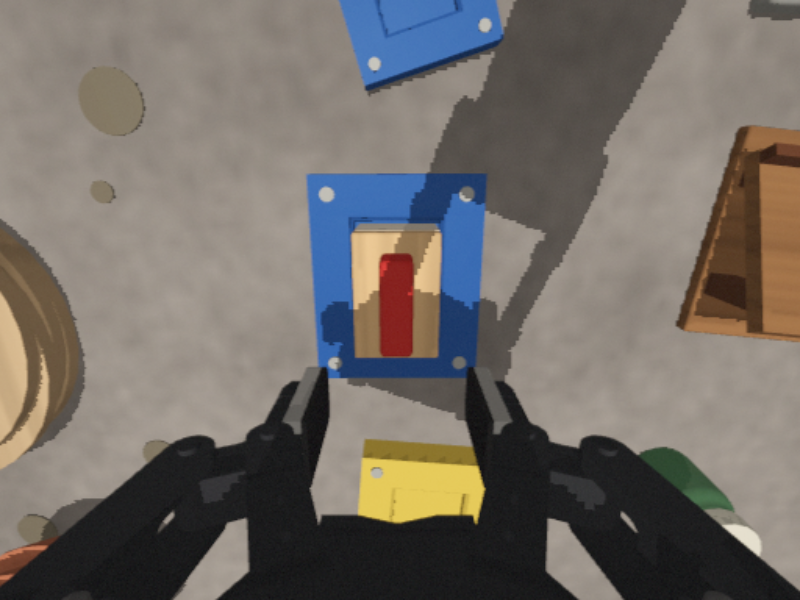

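The final view shows the cover flat on the mould, handle up, at (352..441, 230..357), square in the blue holder. Its board top is 34.0 mm above the plate, which equals 22 + 12, and it is within about 1 mm of the mould in plan. The jar hasn't been touched, and the gripper is clear. Handing in.

```bash
python3 -c "
from workcell import bot
print(bot.finish_job())"
```

```text
the job is handed in; nothing more can be done
None
```

The job is handed in at about 23 s: the mould is seated leaf side up and fully home in the large blue holder, and the cover lies flat on it, handle up, square and within about 1 mm of its edges; the arm never went near the jar, pot or brush.

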